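Stow the gas cylinders in the locked storage bay

TASK

The refill gas cylinders lying on the bench belong upright in the grey storage bay. Turn the bay's lock knob slowly clockwise until you feel it dip into its hidden notch, swing the front gate down, and stand every cylinder on its foot on the bay's floor, in front of the back stop, which is there to butt the foot against as you raise the head. Then swing the gate fully shut and turn the knob back to its locked stop, leaving the roll of tape and the wood offcut where they lie.

Things in the scene. Friction and masses are not known exactly. Their poses are not given: they have to be found in the camera images.
- bay: Grey open-topped storage bay fixed on the bench. Origin at bench level, +x to its back, +y to its left. Floor 20 mm above the bench, x -58 to +45 mm, y -125 to +125 mm: three cylinders side by side. Back wall = stop, face at x = +45 mm, 65 mm high; side walls 55 mm high. A cylinder lying with its foot at the stop overhangs the front, so it fits only with the gate down.
- bay_stop (a point): Middle of the foot of the back stop's face, on the bay's floor, 45 mm behind the bay's origin; axes as the bay's.
- lock_housing (a point): Centre of the top of the dark lock housing outside the bay's right end, 96 x 86 mm and 58 mm high (61 mm under the knob), fixed to the bay, 45 mm before and 180 mm to the right of the bay's origin. Axes as the bay's. From it a brass latch pin reaches 8 mm across the front of the gate's right end while locked; the knob's notch draws it back.
- gate (a joint): Drop-down front gate: aluminium flap 234 mm wide, 58 mm high, hinged along its lower edge (62 mm before the bay's origin, 12 mm above the bench). 0 rad = upright, shut; grows as the top swings forward and down, 1.5 = flat. Stiff (0.16 N m), stays where left. The latch pin blocks it unless the lock knob is in its notch.
- gate_lug (a point): Centre of the black round lug on the middle of the gate's top edge, 20 mm in diameter and 20 mm long along bay y, 80 mm from the hinge. Pinched on its two flat ends it can pivot between the fingers as the gate swings.
- lock_knob (a joint): Lock knob, vertical axis. 0 rad = locked stop; grows clockwise from above, to 2.6. Takes about 0.15 N m. One unmarked notch hides between 0.7 and 2.0 rad, elsewhere each time: from about 0.25 rad before it the torque falls by 0.1 to 0.2 (knob drawn on), is back to normal at the notch, beyond it rises as much. Within about 0.06 rad of it the gate is free. Stays where left.
- knob_grip (a point): On the knob's axis, at the middle height of its bar grip, 97 mm above the bench. The bar is 56 mm long (along this point's x axis), 14 mm wide and 38 mm high (top 109 mm above the bench), on a round skirt 54 mm in diameter, 11 mm high. The point turns with the knob.
- cylinder_a: Refill gas cylinder, 120 mm long, steel body 36 mm thick, 0.5 to 0.72 kg, centre of mass 25 mm from the foot. Foot: black hexagonal boot, 40 mm across flats, 16 mm high; a like collar lies 94 to 104 mm from the foot, then a brass valve 18 mm wide (head). Bare to grip: 16 to 94 mm. Hexagons stop rolling. Origin mid-axis; +x points from foot to head (up when upright). 2 or 3 present, else None.
- cylinder_b: Refill gas cylinder, 120 mm long, steel body 36 mm thick, 0.5 to 0.72 kg, centre of mass 25 mm from the foot. Foot: black hexagonal boot, 40 mm across flats, 16 mm high; a like collar lies 94 to 104 mm from the foot, then a brass valve 18 mm wide (head). Bare to grip: 16 to 94 mm. Hexagons stop rolling. Origin mid-axis; +x points from foot to head (up when upright). 2 or 3 present, else None.
- cylinder_c: Refill gas cylinder, 120 mm long, steel body 36 mm thick, 0.5 to 0.72 kg, centre of mass 25 mm from the foot. Foot: black hexagonal boot, 40 mm across flats, 16 mm high; a like collar lies 94 to 104 mm from the foot, then a brass valve 18 mm wide (head). Bare to grip: 16 to 94 mm. Hexagons stop rolling. Origin mid-axis; +x points from foot to head (up when upright). 2 or 3 present, else None.
- insulating_tape: Roll of black tape, 57 mm across, 19 mm high, lying flat: a bystander, origin at the centre of its underside.
- wood_offcut: Pine offcut 45 x 60 x 30 mm: a bystander, origin at the centre of its underside.
Not all that is in view belongs to the job. Leave any green look-alike of the cylinder_a alone.

How it is judged:
By the outcome, as a careful person would: the job done as asked, in the order asked, and still so for the second after the job is handed in, with the robot touching nothing.
Of cylinder_a, cylinder_b, cylinder_c only 2 to 3 are there at a start; the rules pass over those that are not, and their reading is None.
At some moment in a run one of cylinder_a, cylinder_b, cylinder_c may be knocked a few centimetres aside while the robot is not near it.
Once in a run the grip may slacken for a moment while it holds something.
It also fails if it takes over 210 s, if anything falls off the work surface, if the arm or the gripper's body presses on something with over 40 N, if the wrist force passes 120 N, or if a joint passes its speed limit or range.

ROBOT

A 6-joint arm with a two-finger parallel gripper is mounted at the origin on a cart in front of the work surface, level with it; the furniture and walls round the work are solid. World frame = base frame: x ahead of the robot, y to its left, z up, the work surface at z = 0. Lengths are in m, angles in rad, forces in N, time in s.
With the tool pointing down it reaches from about 0.3 to 0.875 m from the base axis. Payload 6.4 kg.
Tool frame: the origin (TCP) lies on the mounting face of the last link; the fingertips stand 173 mm ahead of it and the grasp point (between the pads) lies 155 mm ahead of it; z points along the fingers, y is the line along which they close (so a half turn about z gives the same grasp; the last joint's range is limited). The gripper opens to 85 mm and grips with 20 to 120 N. Pads are 22 mm wide; open, the fingers measure 114 mm over their backs; the gripper's body (76 mm by 85 mm) begins 54 mm behind the grasp point. The pads swing forward as they close: fully open they stand 13 mm farther back than shut.
Start: joints at [-1.441, 0.181, 1.607, -0, 1.354, -0.206], TCP at [0.189, -0.543, 0.405] pointing down, gripper open.
Joint ranges: [-2.99, 2.99], [-0.89, 2.07], [0.3, 2.58], [-1.14, 4.28], [0, 2.63], [-3.12, 3.12]. Speed limits (rad/s): [2.57, 2.57, 3.01, 3.14, 3.14, 3.14].

INTERFACE

Orientations are given as a rotation vector (axis times angle).
In Python, from cell import get_obs, snapshot, finish_job gives the robot as it stands.
- The arm moves only by the tool play_rows, never from a script. Its argument "rows" is a list that holds one entry, the list of rows, each a list of 5 numbers: the closure, from 0 (fully open) to 1 (shut), then the shift along the world's x, y, z in m, then the turn about the world's z in rad. In form: [[[jaw, dx, dy, dz, turn], ...]]. A call has 1 to 10 rows; each row is the pose to reach, as a shift and turn from the pose commanded when the call began; what a row does not reach only later rows make up. A row lasts 1/8 s, in which the tool goes at most 62.5 mm and 10.7 degrees, less where a joint would pass 70% of its speed; a pose out of reach is approached as far as the arm can. A call with a gripper value outside its range is refused whole. The fingers move at their own pace and stop on an object; the grip force is fixed at half the most. Time passes only in rows, so rows that repeat a pose let the fingers close. It gives the time, the measured TCP pose, the force, the opening and the grip force at its end, in the units of the state.
- get_obs(): the state, without advancing time (a new reading comes with each control period).
- snapshot(name): name is "scene" or "top"; returns a dict with "pixels" (384x512x3 uint8, red, green, blue), "mtx" (3x3 intrinsics, pixels), "rvec" (rotation vector, rad) and "tvec" (3), from world to camera coordinates, as OpenCV has them. Camera axes: x right, y down, z forward; pixel columns grow to the right and rows downward; lengths in m; the calibration is good to about 2 mm. A picture is of the moment at which its call begins. There is no depth.
- finish_job(): hands the job in; it is judged then, once.
The state is a dict: "clock": time; "joints": joint angles; "joint_velocities": joint speeds; "joint_efforts": joint torques, N m; "ee_pos": TCP position; "tool_rot": TCP orientation; "ft_force": force on the tool from outside, world axes, zero at the start; "ft_torque": the same for the moment, N m; "width": finger opening in m; "gripper_force": force on a finger pad.
Only numpy, scipy, OpenCV 4.12 (cv2) and the standard library are available. Lean on these libraries where they do the work, as an engineer would, in place of code of your own. Each camera call takes 0.05 s, during which the arm holds its last target. There are 200 camera calls.

## Working session

There is one attempt and no reset: what is moved stays moved. The work goes in short steps, Python scripts to look and compute and a tool call to move; the robot and the scene stay as the last step left them, time stands still between calls to the robot, and variables do not carry over. Pictures are saved under pics/ and viewed, at most 14 in all, crops included, and the job is handed in when it is done.

Besides the shell and the picture viewer there is one more tool, called after ">>>" in YAML: its name, and indented under it one key for each argument. play_rows: Moves the arm, as the interface text tells. Its arguments: {"type":"object","properties":{"rows":{"type":"array"}},"required":["rows"]}

```bash
ls; mkdir -p pics; cat > h.py <<'E'
import numpy as np, cv2
from cell import get_obs, snapshot, finish_job
def snap(n,f=None):
    s=snapshot(n); im=cv2.cvtColor(np.asarray(s["pixels"]),cv2.COLOR_RGB2BGR)
    if f: cv2.imwrite("pics/"+f,im)
    return im,s
def ray(s,u,v):
    R=cv2.Rodrigues(np.array(s["rvec"],float))[0]; t=np.array(s["tvec"],float).ravel()
    d=R.T@np.linalg.inv(np.array(s["mtx"]))@np.array([u,v,1.]); return -R.T@t,d
def onz(s,u,v,z):
    c,d=ray(s,u,v); return c+d*(z-c[2])/d[2]
def proj(s,P):
    return cv2.projectPoints(np.array(P,float).reshape(-1,3),np.array(s["rvec"],float),np.array(s["tvec"],float),np.array(s["mtx"],float),None)[0].reshape(-1,2)
E
python3 - <<'E'
from h import *
for n in("scene","top"):
    im,s=snap(n); cv2.imwrite(f"pics/{n}0.png",cv2.resize(im,(800,600),interpolation=cv2.INTER_CUBIC)); print(n,ray(s,256,192),s["mtx"])
o=get_obs();print(o)
E
```

```text
pics
scene (array([-0.12617309,  0.64267393,  0.83251234]), array([ 0.56218617, -0.50800789, -0.65266259])) [[355.93053784   0.         258.92545201]
 [  0.         355.93053784 190.17766543]
 [  0.           0.           1.        ]]
top (array([0.43312456, 0.03569745, 1.35833937]), array([ 0.08193996, -0.0092775 , -0.99672946])) [[406.05807102   0.         249.73234301]
 [  0.         406.05807102 189.71721543]
 [  0.           0.           1.        ]]
{'clock': 0.1, 'joints': array([-1.44130058e+00,  1.81493418e-01,  1.60791766e+00,  6.79582415e-07,
        1.35379495e+00, -2.06318718e-01]), 'joint_velocities': array([-0.00178553, -0.00131346, -0.00402702, -0.00170666,  0.00047055,
        0.00113457]), 'joint_efforts': array([ 1.86653810e-04, -4.45878482e+01, -3.52237487e+01, -1.85508761e-04,
        4.17261530e-03,  8.88801907e-06]), 'ee_pos': array([ 0.18946089, -0.54264868,  0.40385435]), 'tool_rot': array([-3.09582194e+00, -5.24751359e-01, -9.83130772e-05]), 'ft_force': array([0.74176225, 0.27191029, 0.96473796]), 'ft_torque': array([-0.02712138,  0.02005589, -0.00957311]), 'gripper_force': 0.0, 'width': 0.08570346392228198}
```

View pics/top0.png

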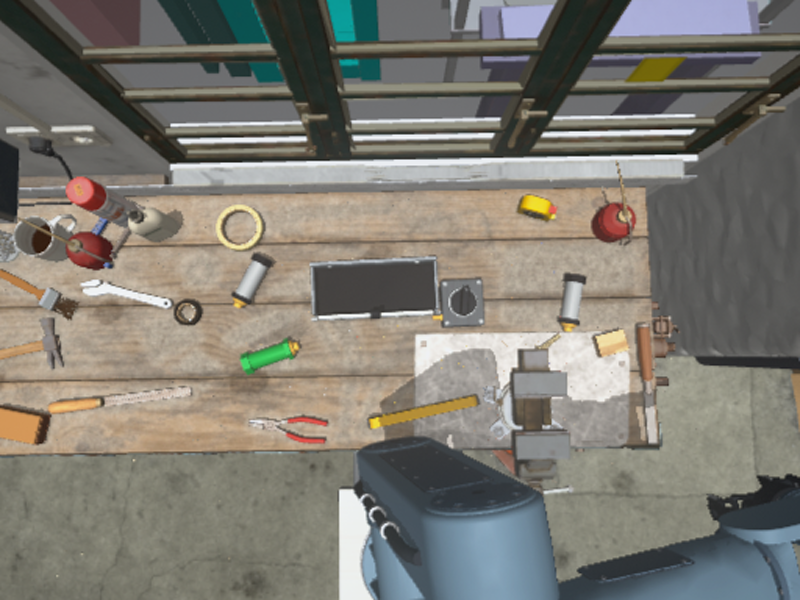

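View pics/scene0.png

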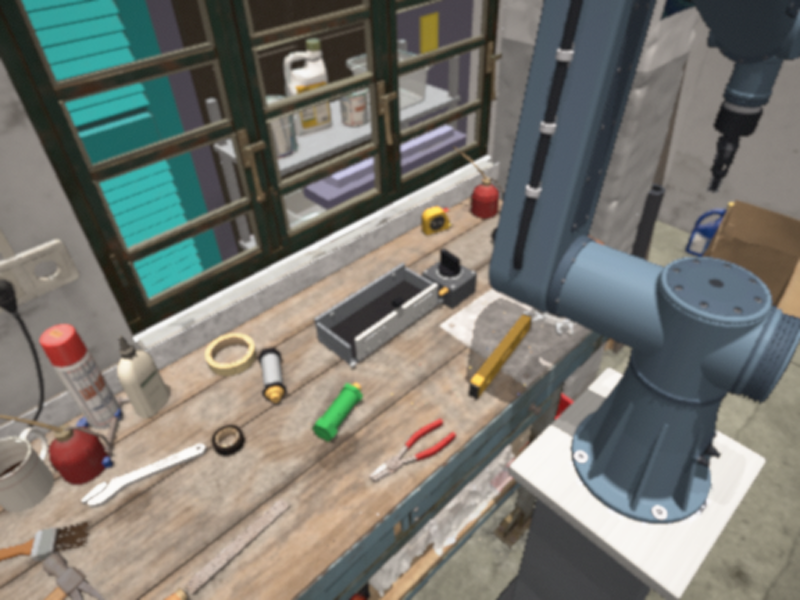

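```bash
python3 - <<'E'
from h import *
a,s=snap("top"); b,t=snap("scene")
c=cv2.resize(a[150:225,140:400],None,fx=3,fy=3,interpolation=cv2.INTER_CUBIC)
d=cv2.resize(b[160:260,155:310],None,fx=3.5,fy=3.5,interpolation=cv2.INTER_CUBIC)
o=np.zeros((590,800,3),np.uint8); o[:225,:780]=c; o[235:585,:542]=d[:350,:542]
e=cv2.resize(a[150:220,355:390],None,fx=5,fy=5,interpolation=cv2.INTER_CUBIC);o[235:585,560:735]=e
cv2.imwrite("pics/c1.png",o)
for u,v in [(252,280),(571,300),(375,290),(462,300)]: print(onz(s,u*.64,v*.64,.02))
E
```

```text
[0.59090348 0.33708511 0.02      ]
[ 0.53729377 -0.33784224  0.02      ]
[0.5652741  0.07586519 0.02      ]
[ 0.54102261 -0.10784679  0.02      ]
```

View pics/c1.png

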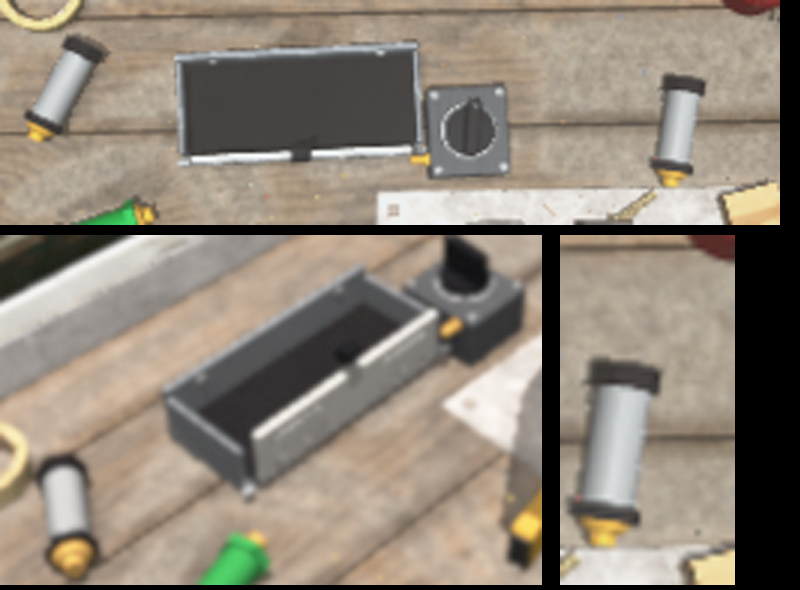

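```bash
cat >> h.py <<'E'
def tri(s,p,t,q):
    c1,d1=ray(s,*p); c2,d2=ray(t,*q)
    A=np.stack([d1,-d2],1); k=np.linalg.lstsq(A,c2-c1,rcond=None)[0]
    a,b=c1+k[0]*d1,c2+k[1]*d2; return (a+b)/2,np.linalg.norm(a-b)
E
cat >>h.py <<'E'
def cyls(a,s,z=.02,x0=.3):
    """bright-grey bodies + brass heads on the bench in top view"""
    hsv=cv2.cvtColor(a,cv2.COLOR_BGR2HSV)
    m=((hsv[...,1]<45)&(hsv[...,2]>120)).astype(np.uint8)
    n,l,st,ce=cv2.connectedComponentsWithStats(m)
    out=[]
    for i in range(1,n):
        if 120<st[i,4]<900 and 130<ce[i][1]<260:
            r=cv2.minAreaRect(np.argwhere(l==i)[:,::-1].astype(np.float32))
            out.append((st[i,4],ce[i].round(1),np.round(r[1],1),round(r[2],1),onz(s,*ce[i],z).round(4)))
    return out
E
python3 - <<'E'
from h import *
a,s=snap("top"); t=snap("scene")[1]
T=lambda u,v:(140+u/3-.33,150+v/3-.33)
S=lambda u,v:(155+u/3.5-.36,160+(v-235)/3.5-.36)
print("lug",tri(s,T(302,150),t,S(347,356)))
print("lug z.092",onz(s,*T(302,150),.092))
for n,p,z in [("gateL",(190,160),.07),("gateR",(416,151),.07),("backL",(178,56),.065),("backR",(417,44),.065),("h1",(430,87),.058),("h2",(505,85),.058),("h3",(510,175),.058),("h4",(429,177),.058),("knob skirt",(469,129),.07),("barA",(473,98),.109),("barB",(466,158),.109)]: print(n,onz(s,*T(*p),z).round(4))
for c in cyls(a,s): print(c)
hsv=cv2.cvtColor(a,cv2.COLOR_BGR2HSV)
m=(cv2.inRange(hsv,(15,130,120),(35,255,255)))
n,l,st,ce=cv2.connectedComponentsWithStats(m)
for i in range(1,n):
    if st[i,4]>8: print("brass",st[i,4],ce[i].round(1),onz(s,*ce[i],.02).round(3))
E
```

```text
lug (array([0.51447423, 0.07351799, 0.08541772]), np.float64(0.00021023381591414377))
lug z.092 [0.51397946 0.07324832 0.092     ]
gateL [0.5067 0.1927 0.07  ]
gateR [ 0.5124 -0.0468  0.07  ]
backL [0.6188 0.2056 0.065 ]
backR [ 0.6274 -0.0507  0.065 ]
h1 [ 0.5817 -0.0641  0.058 ]
h2 [ 0.5825 -0.1446  0.058 ]
h3 [ 0.4859 -0.1472  0.058 ]
h4 [ 0.4851 -0.0608  0.058 ]
knob skirt [ 0.5348 -0.1035  0.07  ]
barA [ 0.5637 -0.1042  0.109 ]
barB [ 0.502  -0.0954  0.109 ]
(np.int32(266), array([ 90.7, 141.8]), array([20.2, 31.1]), 33.7, array([0.721 , 0.5745, 0.02  ]))
(np.int32(572), array([200.2, 137.1]), array([21.1, 90. ]), 89.0, array([0.7307, 0.2069, 0.02  ]))
(np.int32(173), array([ 36.3, 142.1]), array([12., 37.]), 90.0, array([0.7232, 0.7578, 0.02  ]))
(np.int32(124), array([274.5, 141.3]), array([ 9. , 24.3]), 81.3, array([ 0.712 , -0.0413,  0.02  ]))
(np.int32(806), array([ 20.5, 171.4]), array([65.8, 37.5]), 45.0, array([0.6248, 0.8075, 0.02  ]))
(np.int32(395), array([127.9, 171.4]), array([22.5, 24.3]), 71.6, array([0.619 , 0.4485, 0.02  ]))
(np.int32(251), array([159.9, 178.4])
[... 258 characters left out ...]
)
(np.int32(258), array([125.8, 233.2]), array([29.9, 14.7]), 5.2, array([0.4143, 0.4532, 0.02  ]))
(np.int32(133), array([180.4, 233.7]), array([ 7.6, 25.1]), 78.7, array([0.4099, 0.2737, 0.02  ]))
(np.int32(557), array([ 95.7, 253.8]), array([13.8, 60.8]), 82.7, array([0.3489, 0.5511, 0.02  ]))
brass 200 [343.2 131.1] [ 0.743 -0.272  0.02 ]
brass 77 [ 11.1 180.1] [0.596 0.838 0.02 ]
brass 30 [152.4 193.6] [0.543 0.366 0.02 ]
brass 15 [279.9 202.6] [ 0.507 -0.055  0.02 ]
brass 32 [363.4 208.8] [ 0.482 -0.329  0.02 ]
brass 37 [187.4 221.7] [0.449 0.25  0.02 ]
brass 436 [269.7 263.4] [ 0.309 -0.017  0.02 ]
brass 133 [ 46.7 258.8] [0.335 0.712 0.02 ]
brass 451 [ 11.6 272.1] [0.294 0.825 0.02 ]
```

>>> play_rows:
  rows:
    - [[0,0.346,0.438,0.02,2.7],[0,0.346,0.438,0.02,2.7],[0,0.346,0.438,0.02,2.7],[0,0.346,0.438,0.02,2.7],[0,0.346,0.438,0.02,2.7],[0,0.346,0.438,0.02,2.7],[0,0.346,0.438,0.02,2.7],[0,0.346,0.438,0.02,2.7],[0,0.346,0.438,0.02,2.7],[0,0.346,0.438,0.02,2.7]]

```text
clock: 1.55
ee_pos: [0.5372, -0.1013, 0.4248]
tool_rot: [1.393, 2.815, 0.001]
ft_force: [0.4, -0.3, -0.3]
width: 0.0854
gripper_force: 0.0
```

>>> play_rows:
  rows:
    - [[0,-0.001,-0.004,-0.09,0.83],[0,-0.001,-0.004,-0.09,0.83],[0,-0.001,-0.004,-0.09,0.83],[0,-0.001,-0.004,-0.09,0.83],[0,-0.001,-0.004,-0.09,0.83],[0,-0.001,-0.004,-0.09,0.83]]

```text
clock: 2.3
ee_pos: [0.5345, -0.1089, 0.3346]
tool_rot: [-0.16, -3.137, -0.0]
ft_force: [-0.3, -0.4, 0.5]
width: 0.0854
gripper_force: 0.0
```

```bash
python3 - <<'E'
from h import *
o=get_obs(); print(o["ee_pos"],o["tool_rot"],o["joints"])
b,t=snap("scene"); a,s=snap("top")
p=proj(t,o["ee_pos"]-[0,0,.16])[0].astype(int);print(p)
d=cv2.resize(b[p[1]-40:p[1]+50,p[0]-65:p[0]+65],None,fx=6,fy=6,interpolation=cv2.INTER_CUBIC)
cv2.imwrite("pics/k1.png",d[:540,:780])
E
```

```text
[ 0.53448306 -0.10889139  0.3346339 ] [-1.59528640e-01 -3.13742687e+00 -1.02802361e-04] [-4.18665676e-01  1.89581393e-01  1.74643039e+00  2.20191585e-05
  1.20570949e+00 -1.88786344e+00]
[288 145]
```

View pics/k1.png

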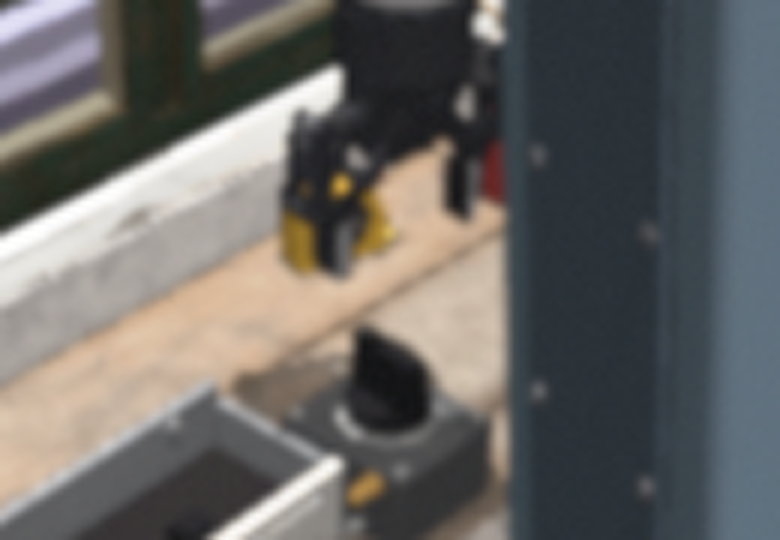

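>>> play_rows:
  rows:
    - [[0,0,0.004,-0.04,0],[0,0,0.004,-0.08,0],[0,0,0.004,-0.08,0],[0.5,0,0.004,-0.08,0],[1,0,0.004,-0.08,0],[1,0,0.004,-0.08,0],[1,0,0.004,-0.08,0],[1,0,0.004,-0.08,0]]

```text
clock: 3.4
ee_pos: [0.5348, -0.1048, 0.2557]
tool_rot: [0.158, 3.136, -0.0]
ft_force: [-1.2, 2.0, 5.4]
width: 0.0127
gripper_force: 58.7
```

```bash
cat > ob.py <<'E'
from h import *
o=get_obs(); r=o["tool_rot"]; psi=2*np.arctan2(r[1],r[0])-np.pi/2
print(o["clock"],"p",o["ee_pos"].round(4),"psi",((psi+np.pi)%(2*np.pi)-np.pi).round(4),"F",o["ft_force"].round(2),"T",o["ft_torque"].round(3),"w",round(o["width"],4),round(o["gripper_force"],1))
E
python3 ob.py
```

```text
3.4 p [ 0.5348 -0.1048  0.2557] psi 1.4701 F [-1.18  1.98  5.45] T [0.267 0.163 0.048] w 0.0127 58.7
```

>>> play_rows:
  rows:
    - [[1,0,0,0,-0.1],[1,0,0,0,-0.2],[1,0,0,0,-0.3],[1,0,0,0,-0.36],[1,0,0,0,-0.4]]

```text
clock: 4.03
ee_pos: [0.5347, -0.1053, 0.2557]
tool_rot: [0.78, 3.042, -0.002]
ft_force: [-2.2, -1.8, 5.7]
width: 0.0132
gripper_force: 58.8
```

```bash
python3 ob.py
```

```text
4.025 p [ 0.5347 -0.1053  0.2557] psi 1.069 F [-2.2  -1.76  5.71] T [-0.27   0.454  0.158] w 0.0132 58.8
```

>>> play_rows:
  rows:
    - [[1,0,0,0,-0.04],[1,0,0,0,-0.08],[1,0,0,0,-0.12]]

```text
clock: 4.4
ee_pos: [0.5346, -0.1055, 0.2557]
tool_rot: [0.961, 2.99, -0.002]
ft_force: [-2.7, -2.2, 5.6]
width: 0.013
gripper_force: 58.8
```

```bash
python3 ob.py
```

```text
4.4 p [ 0.5346 -0.1055  0.2557] psi 0.9491 F [-2.71 -2.24  5.62] T [-0.313  0.537  0.136] w 0.013 58.8
```

>>> play_rows:
  rows:
    - [[1,0,0,0,-0.04],[1,0,0,0,-0.08],[1,0,0,0,-0.12]]

```text
clock: 4.78
ee_pos: [0.5346, -0.1056, 0.2557]
tool_rot: [1.138, 2.927, -0.003]
ft_force: [-2.6, -3.9, 6.5]
width: 0.0128
gripper_force: 58.8
```

```bash
python3 ob.py
```

```text
4.775 p [ 0.5346 -0.1056  0.2557] psi 0.8291 F [-2.6  -3.87  6.5 ] T [-0.418  0.655  0.15 ] w 0.0128 58.8
```

>>> play_rows:
  rows:
    - [[1,0,0,0,-0.04],[1,0,0,0,-0.08],[1,0,0,0,-0.12]]

```text
clock: 5.15
ee_pos: [0.5345, -0.1057, 0.2557]
tool_rot: [1.311, 2.854, -0.003]
ft_force: [-5.0, -2.4, 6.4]
width: 0.0133
gripper_force: 59.5
```

```bash
python3 ob.py
```

```text
5.15 p [ 0.5345 -0.1057  0.2557] psi 0.7097 F [-5.04 -2.36  6.37] T [-0.44   0.662  0.462] w 0.0133 59.5
```

```bash
python3 -c "
from h import *
for i in range(4): snap('top'); o=get_obs(); print(o['clock'],o['ft_torque'].round(3),o['ft_force'].round(1))"
```

```text
5.2 [-0.45   0.636  0.393] [-4.5 -3.   6.1]
5.25 [-0.501  0.671  0.327] [-5.6 -3.3  6.8]
5.3 [-0.452  0.634  0.285] [-4.2 -2.8  8.1]
5.35 [-0.421  0.673  0.234] [-4.9 -3.6  7.4]
```

>>> play_rows:
  rows:
    - [[1,0,0,0,-0.02],[1,0,0,0,-0.04],[1,0,0,0,-0.06]]

```text
clock: 5.72
ee_pos: [0.5344, -0.1057, 0.2556]
tool_rot: [1.395, 2.814, -0.003]
ft_force: [-4.7, -4.1, 5.9]
width: 0.0133
gripper_force: 40.3
```

```bash
python3 ob.py; python3 -c "
from h import *
for i in range(3): snap('top'); o=get_obs(); print(o['clock'],o['ft_torque'].round(3),o['ft_force'].round(1))"
```

```text
5.725 p [ 0.5344 -0.1057  0.2556] psi 0.6502 F [-4.73 -4.1   5.88] T [-0.569  0.701  0.305] w 0.0133 40.3
5.775 [-0.501  1.023  0.177] [-5.6 -3.4  7.3]
5.825 [-0.581  0.789  0.148] [-6.1 -3.4  7.4]
5.875 [-0.605  0.853  0.08 ] [-5.8 -3.6  6.9]
```

>>> play_rows:
  rows:
    - [[1,0,0,0,-0.04],[1,0,0,0,-0.08],[1,0,0,0,-0.12]]

```text
clock: 6.25
ee_pos: [0.5343, -0.1058, 0.2557]
tool_rot: [1.563, 2.725, -0.004]
ft_force: [-5.5, -4.0, 7.8]
width: 0.0129
gripper_force: 62.5
```

```bash
python3 ob.py
```

```text
6.25 p [ 0.5343 -0.1058  0.2557] psi 0.5294 F [-5.52 -3.97  7.81] T [-0.669  0.948  0.179] w 0.0129 62.5
```

>>> play_rows:
  rows:
    - [[1,0,0,0,-0.04],[1,0,0,0,-0.08],[1,0,0,0,-0.12]]

```text
clock: 6.62
ee_pos: [0.5342, -0.1059, 0.2557]
tool_rot: [1.723, 2.626, -0.004]
ft_force: [-6.9, -5.1, 7.9]
width: 0.0127
gripper_force: 62.6
```

```bash
python3 ob.py
```

```text
6.625 p [ 0.5342 -0.1059  0.2557] psi 0.4094 F [-6.87 -5.15  7.86] T [-0.787  1.089  0.241] w 0.0127 62.6
```

>>> play_rows:
  rows:
    - [[1,0,0,0,-0.04],[1,0,0,0,-0.08],[1,0,0,0,-0.12]]

```text
clock: 7.0
ee_pos: [0.5341, -0.1059, 0.2557]
tool_rot: [1.878, 2.519, -0.005]
ft_force: [-7.8, -4.7, 9.3]
width: 0.013
gripper_force: 62.7
```

```bash
python3 ob.py
```

```text
7.0 p [ 0.5341 -0.1059  0.2557] psi 0.2894 F [-7.79 -4.65  9.29] T [-0.83   1.261  0.21 ] w 0.013 62.7
```

>>> play_rows:
  rows:
    - [[1,-0.001,-0.0005,0,-0.04],[1,-0.001,-0.0005,0,-0.08],[1,-0.001,-0.0005,0,-0.12]]

```text
clock: 7.38
ee_pos: [0.5334, -0.1062, 0.2557]
tool_rot: [2.025, 2.4, -0.003]
ft_force: [-5.3, -3.0, 7.8]
width: 0.0129
gripper_force: 62.3
```

```bash
python3 ob.py
```

```text
7.375 p [ 0.5334 -0.1062  0.2557] psi 0.1692 F [-5.3  -2.96  7.75] T [-0.534  0.719  0.215] w 0.0129 62.3
```

>>> play_rows:
  rows:
    - [[1,0,0,0,-0.04],[1,0,0,0,-0.08],[1,0,0,0,-0.12]]

```text
clock: 7.75
ee_pos: [0.5333, -0.1062, 0.2557]
tool_rot: [2.165, 2.275, -0.003]
ft_force: [-6.2, -3.6, 8.5]
width: 0.0129
gripper_force: 62.5
```

```bash
python3 ob.py
```

```text
7.75 p [ 0.5333 -0.1062  0.2557] psi 0.0493 F [-6.19 -3.6   8.51] T [-0.565  0.856  0.237] w 0.0129 62.5
```

>>> play_rows:
  rows:
    - [[1,0,0,0,-0.04],[1,0,0,0,-0.08],[1,0,0,0,-0.12]]

```text
clock: 8.12
ee_pos: [0.5332, -0.1062, 0.2557]
tool_rot: [2.298, 2.141, -0.004]
ft_force: [-6.7, -3.8, 9.2]
width: 0.0126
gripper_force: 62.6
```

```bash
python3 ob.py
```

```text
8.125 p [ 0.5332 -0.1062  0.2557] psi -0.0707 F [-6.67 -3.82  9.24] T [-0.545  1.002  0.167] w 0.0126 62.6
```

>>> play_rows:
  rows:
    - [[1,0,0,0,-0.04],[1,0,0,0,-0.08],[1,0,0,0,-0.12]]

```text
clock: 8.5
ee_pos: [0.5331, -0.1062, 0.2557]
tool_rot: [2.422, 2.0, -0.004]
ft_force: [-8.5, -3.6, 10.3]
width: 0.0131
gripper_force: 62.7
```

```bash
python3 ob.py
```

```text
8.5 p [ 0.5331 -0.1062  0.2557] psi -0.1906 F [-8.48 -3.61 10.28] T [-0.524  1.157  0.183] w 0.0131 62.7
```

>>> play_rows:
  rows:
    - [[1,0,0,0,-0.04],[1,0,0,0,-0.08],[1,0,0,0,-0.12]]

```text
clock: 8.88
ee_pos: [0.5329, -0.1062, 0.2557]
tool_rot: [2.538, 1.851, -0.005]
ft_force: [-8.8, -4.0, 10.8]
width: 0.0129
gripper_force: 62.8
```

```bash
python3 ob.py
```

```text
8.875 p [ 0.5329 -0.1062  0.2557] psi -0.3106 F [-8.82 -4.02 10.8 ] T [-0.457  1.394  0.193] w 0.0129 62.8
```

>>> play_rows:
  rows:
    - [[1,0,0,0,-0.04],[1,0,0,0,-0.08],[1,0,0,0,-0.12]]

```text
clock: 9.25
ee_pos: [0.5328, -0.1061, 0.2557]
tool_rot: [-2.645, -1.696, 0.005]
ft_force: [-9.3, -2.9, 12.5]
width: 0.0129
gripper_force: 63.0
```

```bash
python3 ob.py
```

```text
9.25 p [ 0.5328 -0.1061  0.2557] psi -0.4305 F [-9.29 -2.91 12.52] T [-0.466  1.444  0.174] w 0.0129 63.0
```

>>> play_rows:
  rows:
    - [[1,0,0,0,-0.04],[1,0,0,0,-0.08],[1,0,0,0,-0.12]]

```text
clock: 9.62
ee_pos: [0.5327, -0.106, 0.2557]
tool_rot: [-2.741, -1.534, 0.006]
ft_force: [-9.4, -1.7, 13.6]
width: 0.0128
gripper_force: 63.1
```

```bash
python3 ob.py; python3 - <<'E'
from h import *
a,s=snap("top")
d=cv2.resize(a[150:225,185:345],None,fx=5,fy=5,interpolation=cv2.INTER_CUBIC)
cv2.imwrite("pics/k2.png",d)
E
```

```text
9.625 p [ 0.5327 -0.106   0.2557] psi -0.5505 F [-9.45 -1.68 13.62] T [-0.423  1.629  0.202] w 0.0128 63.1
```

View pics/k2.png

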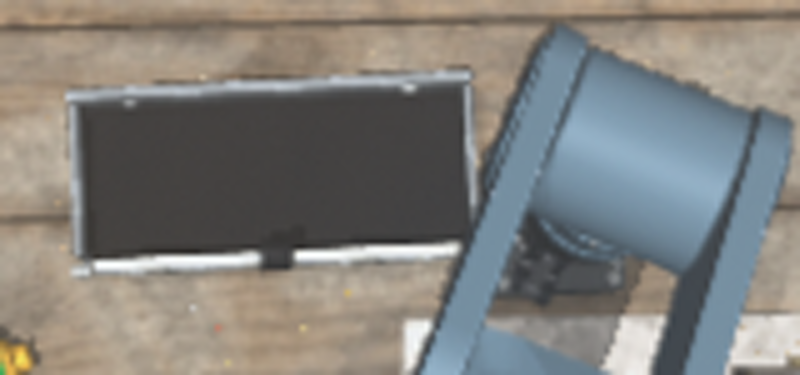

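>>> play_rows:
  rows:
    - [[1,0.0002,0,0,-0.0],[1,0.0002,0,0,0.18],[1,0.0004,0,0,0.36],[1,0.0006,0,0,0.54],[1,0.0008,0,0,0.72],[1,0.001,0,0,0.9],[1,0.001,0,0,1.08],[1,0.001,0,0,1.26],[1,0.001,0,0,1.44],[1,0.001,0,0,1.62]]

```text
clock: 10.92
ee_pos: [0.5347, -0.1055, 0.2557]
tool_rot: [0.77, 3.045, 0.0]
ft_force: [-2.3, 1.7, 6.8]
width: 0.0126
gripper_force: 62.2
```

>>> play_rows:
  rows:
    - [[1,0,0,0,0.08],[1,0,0,0,0.14],[1,0,0,0,0.14],[1,0,0,0,0.11],[1,0,0,0,0.08]]

```text
clock: 11.55
ee_pos: [0.5348, -0.1053, 0.2557]
tool_rot: [0.657, 3.071, -0.0]
ft_force: [-1.9, 1.6, 6.5]
width: 0.0126
gripper_force: 62.3
```

```bash
python3 ob.py
```

```text
11.55 p [ 0.5348 -0.1053  0.2557] psi 1.1496 F [-1.91  1.64  6.47] T [0.243 0.325 0.16 ] w 0.0126 62.3
```

>>> play_rows:
  rows:
    - [[1,0,0,0,-0.03],[1,0,0,0,-0.06]]

```text
clock: 11.8
ee_pos: [0.5347, -0.1054, 0.2557]
tool_rot: [0.749, 3.05, -0.001]
ft_force: [-1.9, 0.6, 7.0]
width: 0.0128
gripper_force: 62.3
```

```bash
python3 ob.py
```

```text
11.8 p [ 0.5347 -0.1054  0.2557] psi 1.0895 F [-1.87  0.58  7.02] T [0.109 0.334 0.145] w 0.0128 62.3
```

>>> play_rows:
  rows:
    - [[1,0,0,0,-0.03],[1,0,0,0,-0.06]]

```text
clock: 12.05
ee_pos: [0.5347, -0.1055, 0.2557]
tool_rot: [0.84, 3.027, -0.001]
ft_force: [-3.0, 1.4, 7.1]
width: 0.0131
gripper_force: 62.3
```

```bash
python3 ob.py
```

```text
12.05 p [ 0.5347 -0.1055  0.2557] psi 1.0294 F [-2.98  1.37  7.06] T [0.049 0.444 0.11 ] w 0.0131 62.3
```

>>> play_rows:
  rows:
    - [[1,0,0,0,-0.03],[1,0,0,0,-0.06]]

```text
clock: 12.3
ee_pos: [0.5346, -0.1055, 0.2557]
tool_rot: [0.93, 3.0, -0.001]
ft_force: [-2.8, 0.3, 7.4]
width: 0.0129
gripper_force: 62.3
```

```bash
python3 ob.py
```

```text
12.3 p [ 0.5346 -0.1055  0.2557] psi 0.9695 F [-2.84  0.26  7.41] T [0.015 0.512 0.051] w 0.0129 62.3
```

>>> play_rows:
  rows:
    - [[1,0,0,0,-0.03],[1,0,0,0,-0.06]]

```text
clock: 12.55
ee_pos: [0.5346, -0.1057, 0.2557]
tool_rot: [1.02, 2.971, -0.001]
ft_force: [-3.4, -0.5, 6.9]
width: 0.0127
gripper_force: 62.3
```

```bash
python3 ob.py
```

```text
12.55 p [ 0.5346 -0.1057  0.2557] psi 0.9094 F [-3.4  -0.49  6.92] T [-0.131  0.584  0.066] w 0.0127 62.3
```

Dip in progress; continue finely.

>>> play_rows:
  rows:
    - [[1,0,0,0,-0.02],[1,0,0,0,-0.04]]

```text
clock: 12.8
ee_pos: [0.5346, -0.1057, 0.2557]
tool_rot: [1.079, 2.95, -0.001]
ft_force: [-3.1, -1.4, 6.0]
width: 0.0131
gripper_force: 62.2
```

```bash
python3 ob.py
```

```text
12.8 p [ 0.5346 -0.1057  0.2557] psi 0.8696 F [-3.09 -1.42  5.99] T [-0.036  0.584  0.125] w 0.0131 62.2
```

>>> play_rows:
  rows:
    - [[1,0,0,0,-0.02],[1,0,0,0,-0.04]]

```text
clock: 13.05
ee_pos: [0.5346, -0.1058, 0.2557]
tool_rot: [1.137, 2.928, -0.002]
ft_force: [-2.8, -1.3, 6.6]
width: 0.0127
gripper_force: 62.2
```

```bash
python3 ob.py
```

```text
13.05 p [ 0.5346 -0.1058  0.2557] psi 0.8297 F [-2.81 -1.34  6.61] T [-0.069  0.565  0.118] w 0.0127 62.2
```

>>> play_rows:
  rows:
    - [[1,0,0,0,-0.02],[1,0,0,0,-0.04]]

```text
clock: 13.3
ee_pos: [0.5345, -0.1058, 0.2557]
tool_rot: [1.195, 2.905, -0.002]
ft_force: [-3.6, -1.4, 6.9]
width: 0.0129
gripper_force: 62.3
```

```bash
python3 ob.py
```

```text
13.3 p [ 0.5345 -0.1058  0.2557] psi 0.7899 F [-3.64 -1.37  6.94] T [-0.11   0.611  0.26 ] w 0.0129 62.3
```

>>> play_rows:
  rows:
    - [[1,0,0,0,0.02],[1,0,0,0,0.03],[1,0,0,0,0.025],[0.5,0,0,0,0.025],[0,0,0,0,0.025],[0,0,0,0,0.025],[0,0,0,0.04,0.025],[0,0,0,0.1,0.025],[0,0,0,0.14,0.025]]

```text
clock: 14.42
ee_pos: [0.5348, -0.1054, 0.3975]
tool_rot: [1.158, 2.917, -0.0]
ft_force: [0.9, -0.4, 0.0]
width: 0.0852
gripper_force: 0.0
```

```bash
python3 ob.py
```

```text
14.425 p [ 0.5348 -0.1054  0.3975] psi 0.8151 F [ 0.92 -0.44  0.01] T [-0.064  0.025 -0.037] w 0.0852 0.0
```

>>> play_rows:
  rows:
    - [[0,-0.022,0.179,-0.0,0.78],[0,-0.022,0.179,-0.0,0.78],[0,-0.022,0.179,-0.0,0.78],[0,-0.022,0.179,-0.06,0.78],[0,-0.022,0.179,-0.1,0.78],[0,-0.022,0.179,-0.145,0.78],[0,-0.022,0.179,-0.145,0.78],[0,-0.022,0.179,-0.145,0.78]]

```text
clock: 15.42
ee_pos: [0.5133, 0.0735, 0.2511]
tool_rot: [-0.038, 3.14, -0.0]
ft_force: [0.2, -0.0, 0.7]
width: 0.0854
gripper_force: 0.0
```

```bash
python3 ob.py; python3 - <<'E'
from h import *
b,t=snap("scene"); a,s=snap("top")
o=get_obs();p=proj(t,o["ee_pos"]-[0,0,.16])[0].astype(int);print(p)
d=cv2.resize(b[p[1]-40:p[1]+50,p[0]-65:p[0]+65],None,fx=6,fy=6,interpolation=cv2.INTER_CUBIC)
cv2.imwrite("pics/g1.png",d[:540,:780])
E
```

```text
15.425 p [0.5133 0.0735 0.2511] psi 1.5949 F [ 0.22 -0.    0.73] T [-0.037 -0.065 -0.015] w 0.0854 0.0
[253 192]
```

View pics/g1.png

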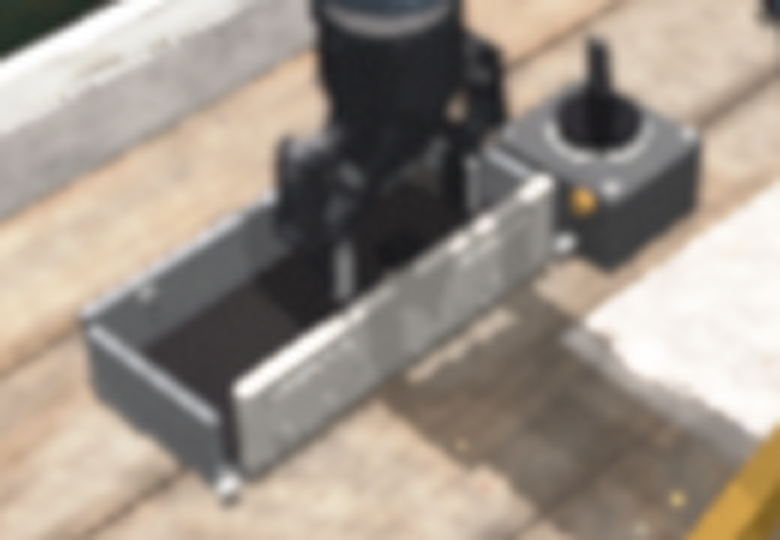

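>>> play_rows:
  rows:
    - [[0.6,0,0,0.001,0],[1,0,0,0.001,0],[1,0,0,0.001,0],[1,0,0,0.001,0],[1,0,0,0.001,0],[1,-0.006,0,0.001,0],[1,-0.012,-0.0003,0,0],[1,-0.0236,-0.0006,-0.0026,0]]

```text
clock: 16.52
ee_pos: [0.4917, 0.0738, 0.2495]
tool_rot: [-0.037, 3.131, 0.003]
ft_force: [7.9, 7.6, 5.3]
width: 0.0184
gripper_force: 60.6
```

```bash
python3 ob.py
```

```text
16.525 p [0.4917 0.0738 0.2495] psi 1.5946 F [7.92 7.57 5.31] T [ 1.25  -1.808  0.147] w 0.0184 60.6
```

>>> play_rows:
  rows:
    - [[1,-0.0112,0.0006,-0.0044,0],[1,-0.0216,0.0005,-0.0104,0],[1,-0.0309,0.0002,-0.0179,0],[1,-0.0391,0,-0.0267,0],[1,-0.0391,0,-0.0267,0]]

```text
clock: 17.15
ee_pos: [0.4503, 0.073, 0.2217]
tool_rot: [-0.039, 3.139, -0.001]
ft_force: [-4.0, -0.2, 10.5]
width: 0.0189
gripper_force: 72.5
```

```bash
python3 ob.py
```

```text
17.15 p [0.4503 0.073  0.2217] psi 1.5953 F [-4.03 -0.2  10.49] T [ 0.065 -0.025  0.05 ] w 0.0189 72.5
```

>>> play_rows:
  rows:
    - [[1,-0.0067,0,-0.0099,0],[1,-0.0119,0,-0.0207,0],[1,-0.0154,0,-0.0322,0],[1,-0.0164,0,-0.0378,0],[1,-0.017,0,-0.0425,0],[1,-0.017,0,-0.0425,0]]

```text
clock: 17.9
ee_pos: [0.4326, 0.0726, 0.1781]
tool_rot: [0.039, -3.141, 0.002]
ft_force: [-4.6, -4.1, 5.5]
width: 0.0189
gripper_force: 80.7
```

```bash
python3 ob.py
```

```text
17.9 p [0.4326 0.0726 0.1781] psi 1.5955 F [-4.64 -4.13  5.45] T [-0.642  0.105  0.005] w 0.0189 80.7
```

>>> play_rows:
  rows:
    - [[0.3,0,0,0,0],[0,0,0,0,0],[0,0,0,0,0],[0,0,0,0.06,0],[0,0,0,0.12,0],[0,-0.05,0,0.18,0],[0,-0.1,0,0.2,0]]

```text
clock: 18.77
ee_pos: [0.3375, 0.0729, 0.378]
tool_rot: [-0.038, 3.138, -0.001]
ft_force: [0.1, -0.6, 0.4]
width: 0.0853
gripper_force: 0.0
```

```bash
python3 ob.py; python3 - <<'E'
from h import *
b,t=snap("scene"); a,s=snap("top")
o=np.zeros((600,800,3),np.uint8)
o[:250]=cv2.resize(a[140:240,90:410],None,fx=2.5,fy=2.5,interpolation=cv2.INTER_CUBIC)
o[255:600,:700]=cv2.resize(b[155:293,100:380],None,fx=2.5,fy=2.5,interpolation=cv2.INTER_CUBIC)
cv2.imwrite("pics/o1.png",o)
for c in cyls(a,s): 
    if c[0]<300: print(c)
hsv=cv2.cvtColor(a,cv2.COLOR_BGR2HSV)
m=(cv2.inRange(hsv,(15,130,120),(35,255,255)))
n,l,st,ce=cv2.connectedComponentsWithStats(m)
for i in range(1,n):
    if 8<st[i,4]<60: print("brass",st[i,4],ce[i].round(1),onz(s,*ce[i],.02).round(3))
E
```

```text
18.775 p [0.3375 0.0729 0.378 ] psi 1.5952 F [ 0.06 -0.57  0.38] T [-0.011  0.066 -0.026] w 0.0853 0.0
(np.int32(251), array([ 90.8, 141.9]), array([18.1, 31.4]), 35.5, array([0.7208, 0.5743, 0.02  ]))
(np.int32(165), array([ 36.3, 142.1]), array([35.6, 12.9]), 4.2, array([0.7232, 0.7577, 0.02  ]))
(np.int32(245), array([159.9, 178.2]), array([10.3, 23.8]), 28.3, array([0.5943, 0.3417, 0.02  ]))
(np.int32(263), array([126.1, 233.1]), array([29.8, 14.7]), 5.7, array([0.4147, 0.4521, 0.02  ]))
(np.int32(144), array([181.2, 233.7]), array([ 7.6, 29.8]), 78.7, array([0.4099, 0.271 , 0.02  ]))
brass 30 [152.4 193.6] [0.543 0.366 0.02 ]
brass 31 [363.5 208.8] [ 0.482 -0.329  0.02 ]
brass 36 [187.4 221.7] [0.449 0.251 0.02 ]
```

View pics/o1.png

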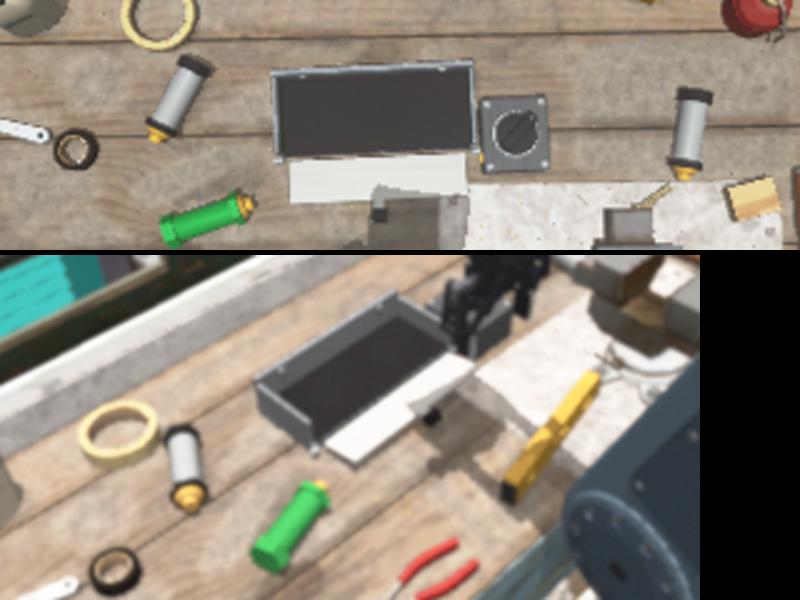

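>>> play_rows:
  rows:
    - [[0,0.1,0.12,0,-0.17],[0,0.238,0.276,-0.04,-0.51],[0,0.238,0.276,-0.06,-0.51],[0,0.238,0.276,-0.08,-0.51],[0,0.238,0.276,-0.08,-0.51],[0,0.238,0.276,-0.08,-0.51],[0,0.238,0.276,-0.08,-0.51],[0,0.238,0.276,-0.08,-0.51],[0,0.238,0.276,-0.08,-0.51]]

```text
clock: 20.0
ee_pos: [0.5753, 0.3482, 0.2959]
tool_rot: [0.756, 3.049, -0.0]
ft_force: [0.2, -0.7, 0.3]
width: 0.0855
gripper_force: 0.0
```

```bash
python3 ob.py; python3 - <<'E'
from h import *
b,t=snap("scene")
o=get_obs();p=proj(t,o["ee_pos"]-[0,0,.2])[0].astype(int);print(p)
d=cv2.resize(b[p[1]-50:p[1]+60,p[0]-65:p[0]+65],None,fx=5,fy=5,interpolation=cv2.INTER_CUBIC)
cv2.imwrite("pics/a1.png",d)
E
```

```text
20.0 p [0.5753 0.3482 0.2959] psi 1.0845 F [ 0.24 -0.7   0.32] T [ 0.002  0.014 -0.027] w 0.0855 0.0
[169 226]
```

View pics/a1.png

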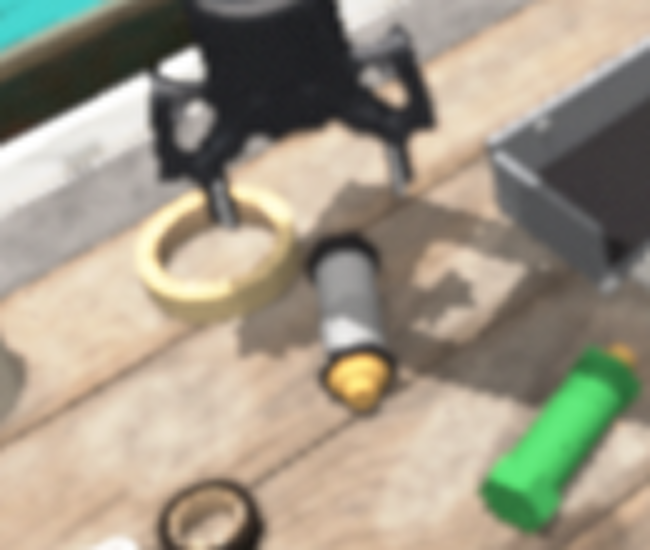

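Gripper hovers over the left cylinder (body at 350,300). Descend and grip.

>>> play_rows:
  rows:
    - [[0,0,0,-0.05,0],[0,0,0,-0.1,0],[0,0,0,-0.117,0],[0,0,0,-0.117,0],[0.5,0,0,-0.117,0],[1,0,0,-0.117,0],[1,0,0,-0.117,0],[1,0,0,-0.117,0],[1,0,0,-0.117,0]]

```text
clock: 21.18
ee_pos: [0.5763, 0.3492, 0.1803]
tool_rot: [0.755, 3.048, 0.002]
ft_force: [-3.0, -1.4, 7.0]
width: 0.0346
gripper_force: 59.4
```

```bash
python3 ob.py
```

```text
21.175 p [0.5763 0.3492 0.1803] psi 1.0849 F [-2.96 -1.42  6.95] T [-0.253  0.324 -0.13 ] w 0.0346 59.4
```

>>> play_rows:
  rows:
    - [[1,0,0,0.02,0],[1,0,0,0.04,0],[1,0,0,0.06,0],[1,0,0,0.08,0],[1,0,0,0.09,0]]

```text
clock: 21.8
ee_pos: [0.5761, 0.3492, 0.2707]
tool_rot: [0.755, 3.047, 0.003]
ft_force: [0.5, -0.4, -5.5]
width: 0.0341
gripper_force: 60.5
```

```bash
python3 ob.py; python3 - <<'E'
from h import *
b,t=snap("scene")
o=get_obs();p=proj(t,o["ee_pos"]-[0,0,.2])[0].astype(int);print(p)
d=cv2.resize(b[p[1]-50:p[1]+60,p[0]-65:p[0]+65],None,fx=5,fy=5,interpolation=cv2.INTER_CUBIC)
cv2.imwrite("pics/a2.png",d)
E
```

```text
21.8 p [0.5761 0.3492 0.2707] psi 1.085 F [ 0.52 -0.44 -5.5 ] T [ 0.119  0.177 -0.025] w 0.0341 60.5
[170 232]
```

View pics/a2.png

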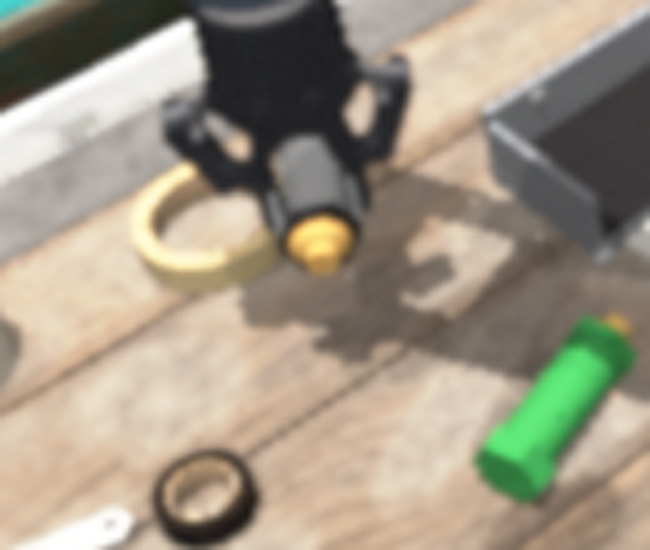

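>>> play_rows:
  rows:
    - [[1,-0.01,-0.05,0.01,0.13],[1,-0.022,-0.1,0.01,0.26],[1,-0.034,-0.15,0.01,0.39],[1,-0.042,-0.19,0.01,0.51],[1,-0.047,-0.22,0.01,0.51],[1,-0.047,-0.22,0.0,0.51],[1,-0.047,-0.22,-0.02,0.51],[1,-0.047,-0.22,-0.04,0.51]]

```text
clock: 22.85
ee_pos: [0.5285, 0.1296, 0.2274]
tool_rot: [0.038, -3.141, -0.0]
ft_force: [-0.2, 0.4, -5.1]
width: 0.0343
gripper_force: 61.5
```

```bash
python3 ob.py;python3 - <<'E'
from h import *
b,t=snap("scene")
o=get_obs();p=proj(t,o["ee_pos"]-[0,0,.18])[0].astype(int);print(p)
d=cv2.resize(b[p[1]-50:p[1]+60,p[0]-65:p[0]+65],None,fx=5,fy=5,interpolation=cv2.INTER_CUBIC)
cv2.imwrite("pics/a3.png",d)
E
```

```text
22.85 p [0.5285 0.1296 0.2274] psi 1.5952 F [-0.2   0.41 -5.08] T [-0.022  0.265  0.03 ] w 0.0343 61.5
[238 210]
```

View pics/a3.png

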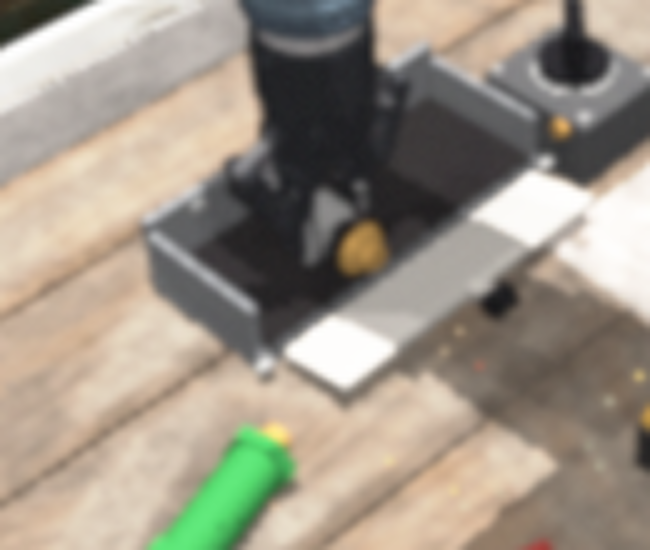

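>>> play_rows:
  rows:
    - [[1,0,0,-0.008,0],[1,0,0,-0.015,0],[1,0,0,-0.021,0],[1,0,0,-0.025,0]]

```text
clock: 23.4
ee_pos: [0.5287, 0.1291, 0.2032]
tool_rot: [-0.038, 3.141, -0.0]
ft_force: [0.5, -0.0, -5.5]
width: 0.0345
gripper_force: 61.2
```

```bash
python3 ob.py
```

```text
23.4 p [0.5287 0.1291 0.2032] psi 1.5951 F [ 0.54 -0.04 -5.54] T [ 0.028  0.21  -0.007] w 0.0345 61.2
```

>>> play_rows:
  rows:
    - [[1,0.003,0,0,0],[1,0.006,0,0,0],[1,0.009,0,0,0]]

```text
clock: 23.78
ee_pos: [0.5381, 0.129, 0.2036]
tool_rot: [-0.038, 3.141, 0.0]
ft_force: [-0.1, 0.3, -4.6]
width: 0.0339
gripper_force: 61.2
```

```bash
python3 ob.py
```

```text
23.775 p [0.5381 0.129  0.2036] psi 1.5949 F [-0.07  0.28 -4.62] T [-0.045  0.216 -0.007] w 0.0339 61.2
```

>>> play_rows:
  rows:
    - [[1,0.003,0,-0.002,0],[1,0.006,0,-0.004,0],[1,0.008,0,-0.004,0]]

```text
clock: 24.15
ee_pos: [0.5436, 0.1291, 0.2002]
tool_rot: [0.039, -3.132, 0.001]
ft_force: [-24.6, -2.0, 26.2]
width: 0.0343
gripper_force: 64.4
```

```bash
python3 ob.py
```

```text
24.15 p [0.5436 0.1291 0.2002] psi 1.5958 F [-24.6   -2.04  26.18] T [-0.392  3.854 -0.048] w 0.0343 64.4
```

```bash
cat > head.py <<'E'
import sys
from h import *
o=get_obs(); g=o["ee_pos"]-[0,0,.155]; yl=g[1]
for n in ("scene","top"):
    b,t=snap(n); hsv=cv2.cvtColor(b,cv2.COLOR_BGR2HSV)
    m=cv2.inRange(hsv,(15,120,90),(35,255,255)); k,l,st,ce=cv2.connectedComponentsWithStats(m)
    p=proj(t,g+[-.025,0,.02])[0]
    for i in range(1,k):
        if st[i,4]>8 and np.linalg.norm(ce[i]-p)<30:
            c,d=ray(t,*ce[i]); P=c+d*(yl-c[1])/d[1]
            print(n,st[i,4],ce[i].round(1),"head rel grip",(P-g).round(4) if n=="scene" else onz(t,*ce[i],g[2]+.01).round(4)-g.round(4),"th",round(np.arctan2(P[2]-g[2],g[0]-P[0]),3))
E
python3 head.py
```

```text
scene 65 [242.7 213.3] head rel grip [-0.0344  0.     -0.0024] th -0.07
top 24 [223.5 203.2] head rel grip [-0.0377 -0.0005  0.01  ] th 0.076
```

>>> play_rows:
  rows:
    - [[1,-0.001,0,0.004,0],[1,-0.001,0,0.008,0],[1,-0.001,0,0.012,0],[1,-0.001,0,0.016,0]]

```text
clock: 24.75
ee_pos: [0.5427, 0.129, 0.2136]
tool_rot: [0.038, -3.135, 0.0]
ft_force: [-5.2, -0.5, -9.0]
width: 0.0343
gripper_force: 60.8
```

```bash
python3 ob.py; python3 head.py
```

```text
24.75 p [0.5427 0.129  0.2136] psi 1.5953 F [-5.23 -0.49 -8.98] T [-0.08   1.278  0.08 ] w 0.0343 60.8
scene 78 [242.6 210. ] head rel grip [-0.0342  0.     -0.0012] th -0.034
top 27 [223.6 202.8] head rel grip [-0.0363 -0.0017  0.01  ] th -0.376
```

>>> play_rows:
  rows:
    - [[1,0.002,0,0.002,0],[1,0.002,0,0.005,0],[1,0.002,0,0.008,0],[1,0.003,0,0.012,0]]

```text
clock: 25.35
ee_pos: [0.5449, 0.1292, 0.2249]
tool_rot: [0.039, -3.132, 0.0]
ft_force: [-7.7, -1.1, -7.4]
width: 0.0338
gripper_force: 60.6
```

```bash
python3 ob.py; python3 head.py
```

```text
25.35 p [0.5449 0.1292 0.2249] psi 1.5955 F [-7.7  -1.11 -7.4 ] T [-0.214  1.838 -0.108] w 0.0338 60.6
scene 82 [242.4 206.8] head rel grip [-0.0368  0.      0.0015] th 0.041
top 32 [223.3 202.4] head rel grip [-0.0378 -0.0017  0.01  ] th -0.348
```

>>> play_rows:
  rows:
    - [[1,0.002,0,0.002,0],[1,0.003,0,0.004,0],[1,0.004,0,0.006,0],[1,0.004,0,0.008,0]]

```text
clock: 25.95
ee_pos: [0.5479, 0.1293, 0.2321]
tool_rot: [0.039, -3.128, 0.0]
ft_force: [-12.9, -3.2, -5.8]
width: 0.0339
gripper_force: 60.8
```

```bash
python3 ob.py; python3 head.py
```

```text
25.95 p [0.5479 0.1293 0.2321] psi 1.5957 F [-12.87  -3.18  -5.82] T [-0.441  2.513 -0.084] w 0.0339 60.8
scene 86 [241.7 204.1] head rel grip [-0.0374  0.      0.0046] th 0.122
top 37 [223.1 201.9] head rel grip [-0.0396 -0.0016  0.01  ] th -0.304
```

>>> play_rows:
  rows:
    - [[1,0.002,0,0.001,0],[1,0.004,0,0.002,0],[1,0.006,0,0.003,0],[1,0.007,0,0.004,0]]

```text
clock: 26.55
ee_pos: [0.5507, 0.1293, 0.2333]
tool_rot: [0.039, -3.113, 0.001]
ft_force: [-30.9, -1.9, -4.7]
width: 0.034
gripper_force: 60.9
```

```bash
python3 ob.py; python3 head.py
```

```text
26.55 p [0.5507 0.1293 0.2333] psi 1.5961 F [-30.91  -1.86  -4.67] T [-0.363  5.21  -0.13 ] w 0.034 60.9
scene 87 [241.7 203.6] head rel grip [-0.0403 -0.      0.0057] th 0.14
top 44 [222.9 201.5] head rel grip [-0.0415 -0.0012  0.01  ] th -0.157
```

>>> play_rows:
  rows:
    - [[1,-0.003,0,0.003,0],[1,-0.003,0,0.006,0],[1,-0.002,0,0.009,0],[1,-0.002,0,0.012,0],[1,-0.001,0,0.012,0]]

```text
clock: 27.28
ee_pos: [0.5549, 0.1293, 0.2494]
tool_rot: [0.039, -3.131, 0.0]
ft_force: [-14.2, -1.0, -2.7]
width: 0.0344
gripper_force: 61.1
```

```bash
python3 ob.py; python3 head.py
```

```text
27.275 p [0.5549 0.1293 0.2494] psi 1.5957 F [-14.19  -1.03  -2.71] T [-0.017  2.57   0.136] w 0.0344 61.1
scene 95 [240.1 198.1] head rel grip [-0.0386  0.      0.0087] th 0.222
top 51 [222.4 199. ] head rel grip [-0.0387 -0.0008  0.01  ] th -0.017
```

>>> play_rows:
  rows:
    - [[1,0.002,0,0,0],[1,0.004,0,0,0],[1,0.006,0,0,0],[1,0.008,0,0,0]]

```text
clock: 27.88
ee_pos: [0.5579, 0.1295, 0.2476]
tool_rot: [0.04, -3.112, 0.002]
ft_force: [-44.9, -3.4, 16.8]
width: 0.034
gripper_force: 62.6
```

```bash
python3 ob.py; python3 head.py
```

```text
27.875 p [0.5579 0.1295 0.2476] psi 1.5967 F [-44.94  -3.42  16.77] T [-0.521  6.961  0.079] w 0.034 62.6
scene 90 [240.3 199. ] head rel grip [-0.0429 -0.      0.0079] th 0.182
top 49 [222.3 199.5] head rel grip [-0.0431 -0.0006  0.01  ] th 0.054
```

>>> play_rows:
  rows:
    - [[1,-0.006,0,0,0],[1,-0.014,0,-0.006,0],[1,-0.014,0,-0.018,0],[1,-0.014,0,-0.03,0],[1,-0.014,0,-0.038,0],[1,-0.014,0,-0.045,0],[1,-0.014,0,-0.05,0]]

```text
clock: 28.85
ee_pos: [0.5508, 0.1292, 0.2014]
tool_rot: [0.039, -3.138, 0.0]
ft_force: [-23.6, -1.6, 42.7]
width: 0.0343
gripper_force: 65.9
```

```bash
python3 ob.py; python3 head.py
```

```text
28.85 p [0.5508 0.1292 0.2014] psi 1.5954 F [-23.64  -1.61  42.7 ] T [-0.169  3.525 -0.096] w 0.0343 65.9
scene 64 [242.7 213.1] head rel grip [-0.0421 -0.     -0.0023] th -0.056
top 22 [223.6 203.3] head rel grip [-0.0454 -0.0011  0.01  ] th -0.124
```

>>> play_rows:
  rows:
    - [[0.3,0,0,0.001,0],[0.2,0,0,0.001,0],[0.2,0,0,0.001,0],[0.2,-0.01,0,0.001,0],[0.2,-0.016,0,0.001,0],[0.6,-0.016,0,0.001,0],[1,-0.016,0,0.001,0],[1,-0.016,0,0.001,0],[1,-0.016,0,0.001,0],[1,-0.016,0,0.001,0]]

```text
clock: 30.2
ee_pos: [0.5357, 0.129, 0.2028]
tool_rot: [0.038, -3.141, 0.0]
ft_force: [-3.8, -0.8, 6.3]
width: 0.0342
gripper_force: 59.5
```

```bash
python3 ob.py; python3 head.py
```

```text
30.2 p [0.5357 0.129  0.2028] psi 1.595 F [-3.79 -0.8   6.26] T [-0.024  0.467 -0.054] w 0.0342 59.5
scene 62 [242.6 213.1] head rel grip [-0.0261 -0.     -0.0049] th -0.185
```

>>> play_rows:
  rows:
    - [[1,0,0,0.02,0],[1,0,0,0.045,0],[1,0,0,0.055,0],[1,0,0,0.055,0]]

```text
clock: 30.8
ee_pos: [0.5356, 0.129, 0.2573]
tool_rot: [-0.038, 3.141, 0.0]
ft_force: [-0.8, -0.6, -5.0]
width: 0.0338
gripper_force: 60.4
```

```bash
python3 ob.py; python3 head.py
```

```text
30.8 p [0.5356 0.129  0.2573] psi 1.595 F [-0.79 -0.62 -5.05] T [-0.011  0.282 -0.036] w 0.0338 60.4
scene 87 [242.1 200.5] head rel grip [-0.028  0.    -0.004] th -0.142
top 18 [223.5 203.3] head rel grip [-0.0332 -0.0045  0.01  ] th -1.053
```

>>> play_rows:
  rows:
    - [[1,-0.004,0,0.01,0],[0.75,-0.008,0,0.012,0],[0.68,-0.008,0,0.012,0],[0.68,-0.008,0,0.012,0]]

```text
clock: 31.4
ee_pos: [0.5275, 0.129, 0.2693]
tool_rot: [0.038, -3.141, 0.0]
ft_force: [0.4, 0.0, -4.6]
width: 0.0344
gripper_force: 60.4
```

```bash
python3 ob.py; python3 head.py
```

```text
31.4 p [0.5275 0.129  0.2693] psi 1.595 F [ 0.4   0.   -4.59] T [-0.034  0.316  0.018] w 0.0344 60.4
scene 86 [243.7 198.8] head rel grip [-0.0281  0.     -0.0036] th -0.127
top 16 [223.4 205.4] head rel grip [-0.0323 -0.0051  0.01  ] th -1.129
```

>>> play_rows:
  rows:
    - [[0.64,0,0,0,0],[0.64,0,0,0,0]]

```text
clock: 31.75
ee_pos: [0.5277, 0.129, 0.2692]
tool_rot: [0.038, -3.141, 0.0]
ft_force: [-0.2, 0.6, -5.0]
width: 0.0341
gripper_force: 60.4
```

>>> play_rows:
  rows:
    - [[0.62,0,0,0,0],[0.62,0,0,0,0]]

```text
clock: 32.0
ee_pos: [0.5276, 0.129, 0.2693]
tool_rot: [0.038, -3.141, 0.0]
ft_force: [0.5, -0.2, -5.1]
width: 0.0342
gripper_force: 60.4
```

```bash
python3 ob.py; python3 head.py
```

```text
32.0 p [0.5276 0.129  0.2693] psi 1.595 F [ 0.53 -0.19 -5.15] T [-0.036  0.316  0.033] w 0.0342 60.4
scene 85 [243.6 198.8] head rel grip [-0.028  0.    -0.004] th -0.143
top 16 [223.4 205.4] head rel grip [-0.0324 -0.0051  0.01  ] th -1.127
```

>>> play_rows:
  rows:
    - [[0.61,0,0,0,0]]

```text
clock: 32.22
ee_pos: [0.5276, 0.129, 0.2693]
tool_rot: [-0.038, 3.141, 0.0]
ft_force: [-1.3, 0.5, -5.0]
width: 0.0339
gripper_force: 60.4
```

>>> play_rows:
  rows:
    - [[0.605,0,0,0,0]]

```text
clock: 32.35
ee_pos: [0.5276, 0.129, 0.2693]
tool_rot: [-0.038, 3.141, 0.0]
ft_force: [-0.1, 0.8, -6.1]
width: 0.0341
gripper_force: 60.4
```

>>> play_rows:
  rows:
    - [[0.6,0,0,0,0]]

```text
clock: 32.48
ee_pos: [0.5276, 0.129, 0.2693]
tool_rot: [0.038, -3.141, 0.0]
ft_force: [0.7, -0.4, -5.1]
width: 0.0342
gripper_force: 49.1
```

```bash
python3 ob.py; python3 head.py
```

```text
32.475 p [0.5276 0.129  0.2693] psi 1.595 F [ 0.69 -0.4  -5.09] T [0.037 0.24  0.009] w 0.0342 49.1
scene 84 [243.6 198.8] head rel grip [-0.0278  0.     -0.0039] th -0.141
top 16 [223.4 205.4] head rel grip [-0.0324 -0.0051  0.01  ] th -1.126
```

>>> play_rows:
  rows:
    - [[0.597,0,0,0,0],[0.597,0,0,0,0]]

```text
clock: 32.83
ee_pos: [0.5276, 0.129, 0.2693]
tool_rot: [-0.038, 3.141, -0.0]
ft_force: [0.1, 0.1, -5.4]
width: 0.0344
gripper_force: 41.3
```

```bash
python3 ob.py; python3 head.py
```

```text
32.825 p [0.5276 0.129  0.2693] psi 1.595 F [ 0.09  0.05 -5.42] T [ 0.007  0.303 -0.007] w 0.0344 41.3
scene 87 [243.6 198.6] head rel grip [-0.0282 -0.     -0.003 ] th -0.105
top 16 [223.4 205.4] head rel grip [-0.0324 -0.0051  0.01  ] th -1.127
```

>>> play_rows:
  rows:
    - [[0.594,0,0,0,0],[0.594,0,0,0,0]]

```text
clock: 33.17
ee_pos: [0.5276, 0.129, 0.2693]
tool_rot: [-0.038, 3.141, -0.0]
ft_force: [0.5, 0.0, -4.9]
width: 0.0346
gripper_force: 33.6
```

```bash
python3 ob.py; python3 head.py
```

```text
33.175 p [0.5276 0.129  0.2693] psi 1.595 F [ 0.46  0.03 -4.93] T [0.001 0.279 0.005] w 0.0346 33.6
scene 88 [243.6 198.6] head rel grip [-0.0279  0.     -0.003 ] th -0.106
top 16 [223.4 205.4] head rel grip [-0.0324 -0.0051  0.01  ] th -1.125
```

>>> play_rows:
  rows:
    - [[0.592,0,0,0,0],[0.59,0,0,0,0],[0.59,0,0,0,0]]

```text
clock: 33.65
ee_pos: [0.5275, 0.129, 0.2692]
tool_rot: [0.038, -3.141, 0.0]
ft_force: [-0.7, 0.8, -6.3]
width: 0.0351
gripper_force: 21.7
```

```bash
python3 ob.py; python3 head.py
```

```text
33.65 p [0.5275 0.129  0.2692] psi 1.595 F [-0.73  0.82 -6.26] T [0.009 0.291 0.015] w 0.0351 21.7
scene 107 [242.4 194.3] head rel grip [-0.0236  0.      0.012 ] th 0.472
top 16 [223.2 205.3] head rel grip [-0.0319 -0.0043  0.01  ] th -1.044
```

>>> play_rows:
  rows:
    - [[0.589,0,0,0,0],[0.588,0,0,0,0],[0.588,0,0,0,0]]

```text
clock: 34.12
ee_pos: [0.5277, 0.129, 0.2694]
tool_rot: [-0.038, 3.141, 0.0]
ft_force: [-0.6, -0.6, -5.5]
width: 0.0351
gripper_force: 16.8
```

```bash
python3 ob.py; python3 head.py
```

```text
34.125 p [0.5277 0.129  0.2694] psi 1.595 F [-0.57 -0.63 -5.54] T [ 0.012  0.095 -0.03 ] w 0.0351 16.8
scene 104 [242.3 194. ] head rel grip [-0.0235  0.      0.0126] th 0.492
top 15 [223.2 205.3] head rel grip [-0.032  -0.0043  0.01  ] th -1.052
```

>>> play_rows:
  rows:
    - [[0.5875,0,0,0,0],[0.587,0,0,0,0],[0.587,0,0,0,0]]

```text
clock: 34.6
ee_pos: [0.5276, 0.129, 0.2693]
tool_rot: [0.038, -3.141, 0.0]
ft_force: [0.5, 0.5, -5.2]
width: 0.0351
gripper_force: 14.8
```

```bash
python3 ob.py; python3 head.py
```

```text
34.6 p [0.5276 0.129  0.2693] psi 1.595 F [ 0.51  0.47 -5.24] T [ 0.013  0.17  -0.035] w 0.0351 14.8
scene 103 [242.3 194. ] head rel grip [-0.0232 -0.      0.0126] th 0.497
top 15 [223.2 205.3] head rel grip [-0.0319 -0.0043  0.01  ] th -1.049
```

>>> play_rows:
  rows:
    - [[0.5865,0,0,0,0],[0.586,0,0,0,0],[0.586,0,0,0,0]]

```text
clock: 35.08
ee_pos: [0.5276, 0.129, 0.2693]
tool_rot: [-0.038, 3.141, -0.0]
ft_force: [-0.0, -0.8, -5.5]
width: 0.0355
gripper_force: 13.0
```

```bash
python3 ob.py; python3 head.py
```

```text
35.075 p [0.5276 0.129  0.2693] psi 1.5951 F [-0.02 -0.77 -5.54] T [-0.008  0.163  0.028] w 0.0355 13.0
scene 105 [242.4 194. ] head rel grip [-0.0237  0.      0.0127] th 0.494
top 13 [223.1 205.2] head rel grip [-0.0315 -0.004   0.01  ] th -1.003
```

```bash
python3 - <<'E'
from h import *
b,t=snap("scene"); a,s=snap("top")
o=get_obs();p=proj(t,o["ee_pos"]-[0,0,.17])[0].astype(int)
d=cv2.resize(b[p[1]-35:p[1]+40,p[0]-50:p[0]+50],None,fx=7.5,fy=7.5,interpolation=cv2.INTER_CUBIC)
cv2.imwrite("pics/a4.png",d)
E
```

```text
(no output)
```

View pics/a4.png

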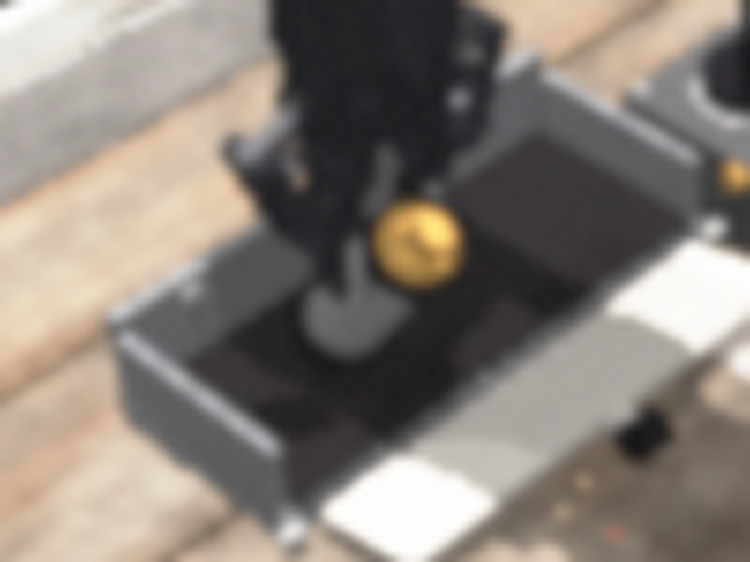

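```bash
python3 - <<'E'
from h import *
t=snap("scene")[1]; o=get_obs(); g=o["ee_pos"]-[0,0,.158]
p=proj(t,o["ee_pos"]-[0,0,.17])[0].astype(int)
f=lambda P:((proj(t,P)-(p-[50,35]))*7.5).round(0).tolist()
print("g",f(g))
for th in(.6,.9,1.2,1.4,1.57):
    a=np.array([-np.cos(th),0,np.sin(th)])
    for d in (80,84): print(th,d,"brass",f(g+a*(.112-d/1e3)),"bodyend16",f(g+a*(.016-d/1e3)),"foot",f(g-a*d/1e3))
E
```

```text
g [[379.0, 243.0]]
0.6 80 brass [[420.0, 239.0]] bodyend16 [[303.0, 249.0]] foot [[286.0, 251.0]]
0.6 84 brass [[414.0, 240.0]] bodyend16 [[299.0, 249.0]] foot [[281.0, 251.0]]
0.9 80 brass [[408.0, 218.0]] bodyend16 [[326.0, 287.0]] foot [[313.0, 298.0]]
0.9 84 brass [[404.0, 222.0]] bodyend16 [[322.0, 290.0]] foot [[310.0, 300.0]]
1.2 80 brass [[393.0, 200.0]] bodyend16 [[352.0, 322.0]] foot [[346.0, 341.0]]
1.2 84 brass [[392.0, 205.0]] bodyend16 [[351.0, 327.0]] foot [[344.0, 345.0]]
1.4 80 brass [[383.0, 190.0]] bodyend16 [[371.0, 341.0]] foot [[370.0, 365.0]]
1.4 84 brass [[383.0, 197.0]] bodyend16 [[371.0, 347.0]] foot [[369.0, 371.0]]
1.57 80 brass [[374.0, 183.0]] bodyend16 [[388.0, 355.0]] foot [[390.0, 382.0]]
1.57 84 brass [[375.0, 191.0]] bodyend16 [[389.0, 362.0]] foot [[391.0, 389.0]]
```

>>> play_rows:
  rows:
    - [[0.589,0.004,0,0,0],[0.59,0.01,0,0,0],[0.59,0.016,0,0,0],[0.59,0.022,0,0,0],[0.59,0.027,0,0,0],[0.59,0.032,0,0,0]]

```text
clock: 36.08
ee_pos: [0.56, 0.129, 0.2692]
tool_rot: [0.038, -3.141, 0.0]
ft_force: [-0.1, 0.4, -5.0]
width: 0.0352
gripper_force: 15.5
```

```bash
python3 ob.py; python3 head.py
```

```text
36.075 p [0.56   0.129  0.2692] psi 1.5951 F [-0.1   0.38 -4.98] T [-0.026  0.126  0.009] w 0.0352 15.5
scene 98 [235.1 189.2] head rel grip [-0.0225 -0.      0.012 ] th 0.488
top 24 [223. 194.] head rel grip [-0.0298 -0.0042  0.01  ] th -1.09
```

>>> play_rows:
  rows:
    - [[0.59,0.004,0.0001,0,0],[0.59,0.008,0.0002,0,0],[0.59,0.012,0.0003,0,0]]

```text
clock: 36.55
ee_pos: [0.5717, 0.1293, 0.2692]
tool_rot: [0.038, -3.141, 0.0]
ft_force: [-2.4, -0.1, -3.9]
width: 0.0355
gripper_force: 14.3
```

```bash
python3 ob.py; python3 head.py
```

```text
36.55 p [0.5717 0.1293 0.2692] psi 1.5951 F [-2.37 -0.14 -3.86] T [-0.084  0.533  0.004] w 0.0355 14.3
scene 96 [232.4 187.1] head rel grip [-0.0222 -0.      0.0136] th 0.551
top 27 [222.4 190. ] head rel grip [-0.0294 -0.0027  0.01  ] th -0.8
```

>>> play_rows:
  rows:
    - [[0.59,0.003,0,0.001,0],[0.59,0.006,0.0002,0.002,0],[0.59,0.009,0.0002,0.003,0],[0.59,0.012,0.0003,0.003,0]]

```text
clock: 37.15
ee_pos: [0.5841, 0.1296, 0.2726]
tool_rot: [-0.038, 3.14, 0.0]
ft_force: [0.0, 0.6, -4.0]
width: 0.0352
gripper_force: 8.2
```

```bash
python3 ob.py; python3 head.py
```

```text
37.15 p [0.5841 0.1296 0.2726] psi 1.5949 F [ 0.05  0.62 -4.03] T [0.002 0.156 0.005] w 0.0352 8.2
scene 88 [229.7 183.9] head rel grip [-0.0224  0.      0.016 ] th 0.623
top 33 [222.2 185.5] head rel grip [-0.0282 -0.0029  0.01  ] th -0.86
```

>>> play_rows:
  rows:
    - [[0.59,0.003,0,0,0],[0.59,0.006,0.0002,0,0],[0.59,0.009,0.0002,0,0]]

```text
clock: 37.62
ee_pos: [0.5935, 0.1298, 0.2732]
tool_rot: [-0.038, 3.139, 0.0]
ft_force: [0.5, -0.2, -0.4]
width: 0.0354
gripper_force: 0.6
```

```bash
python3 ob.py; python3 head.py
```

```text
37.625 p [0.5935 0.1298 0.2732] psi 1.595 F [ 0.54 -0.19 -0.41] T [ 0.034 -0.103 -0.033] w 0.0354 0.6
scene 86 [228.  183.9] head rel grip [-0.0236 -0.      0.0109] th 0.432
top 39 [222.1 182.5] head rel grip [-0.0284 -0.0027  0.01  ] th -0.82
```

>>> play_rows:
  rows:
    - [[1,0,0,0,0],[1,0,0,0,0],[1,0,0,0,0]]

```text
clock: 38.1
ee_pos: [0.5933, 0.1298, 0.2735]
tool_rot: [-0.038, 3.139, -0.0]
ft_force: [2.3, -0.6, 6.3]
width: 0.031
gripper_force: 52.3
```

```bash
python3 ob.py; python3 head.py; python3 - <<'E'
from h import *
b,t=snap("scene"); a,s=snap("top")
o=get_obs();p=proj(t,o["ee_pos"]-[0,0,.17])[0].astype(int)
d=cv2.resize(b[p[1]-35:p[1]+40,p[0]-50:p[0]+50],None,fx=7.5,fy=7.5,interpolation=cv2.INTER_CUBIC)
cv2.imwrite("pics/a5.png",d)
E
```

```text
38.1 p [0.5933 0.1298 0.2735] psi 1.595 F [ 2.29 -0.63  6.33] T [-0.02  -0.394  0.014] w 0.031 52.3
scene 85 [228.  183.9] head rel grip [-0.0228  0.      0.0101] th 0.418
top 40 [222.  182.6] head rel grip [-0.0287 -0.0025  0.01  ] th -0.739
```

View pics/a5.png

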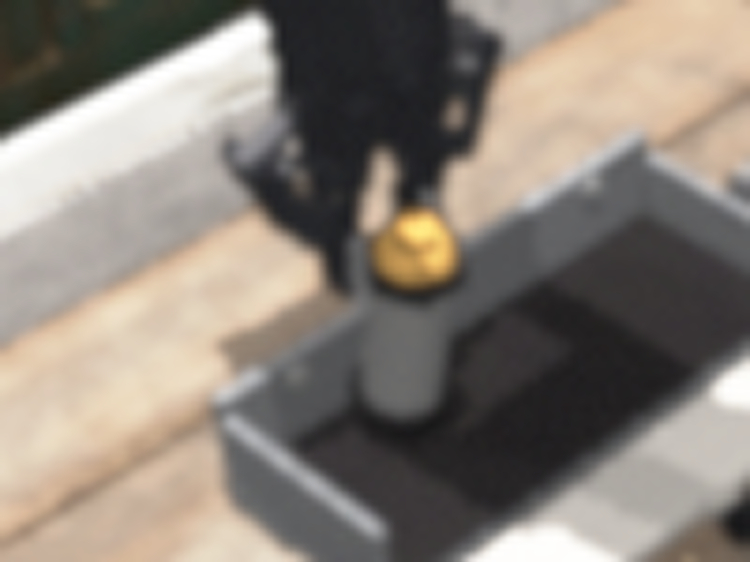

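>>> play_rows:
  rows:
    - [[0.58,0,0,0,0],[0.55,0,0,0,0],[0.5,0,0,0,0],[0.3,0,0,0,0],[0.2,0,0,0,0],[0.2,0,0,0.05,0],[0.2,0,0,0.11,0],[0.2,-0.05,-0.05,0.14,0]]

```text
clock: 39.3
ee_pos: [0.5536, 0.0898, 0.4114]
tool_rot: [-0.042, 3.133, -0.0]
ft_force: [0.9, -1.4, 0.7]
width: 0.0679
gripper_force: 0.0
```

>>> play_rows:
  rows:
    - [[0,-0.06,-0.06,0,0],[0,-0.12,-0.12,0,0],[0,-0.18,-0.16,0,0],[0,-0.2,-0.16,0,0]]

```text
clock: 39.8
ee_pos: [0.3576, -0.068, 0.4068]
tool_rot: [-0.038, 3.141, -0.001]
ft_force: [-0.1, -1.9, 0.8]
width: 0.0858
gripper_force: 0.0
```

```bash
python3 ob.py; python3 - <<'E'
from h import *
b,t=snap("scene"); a,s=snap("top")
for n,im,q in(("scene",b,t),("top",a,s)):
    hsv=cv2.cvtColor(im,cv2.COLOR_BGR2HSV)
    m=cv2.inRange(hsv,(15,120,90),(35,255,255)); k,l,st,ce=cv2.connectedComponentsWithStats(m)
    for i in range(1,k):
        if 10<st[i,4]<160: print(n,st[i,4],ce[i].round(1),"z.02",onz(q,*ce[i],.02).round(4),"z.132",onz(q,*ce[i],.132).round(4))
for c in cyls(a,s): 
    if c[0]<300: print(c)
o=np.zeros((590,800,3),np.uint8)
o[:230]=cv2.resize(a[140:232,90:410],None,fx=2.5,fy=2.5,interpolation=cv2.INTER_CUBIC)
o[240:590,:700]=cv2.resize(b[160:260,140:340],None,fx=3.5,fy=3.5,interpolation=cv2.INTER_CUBIC)
cv2.imwrite("pics/a6.png",o)
E
```

```text
39.8 p [ 0.3576 -0.068   0.4068] psi 1.5951 F [-0.1  -1.85  0.77] T [-0.085  0.018  0.04 ] w 0.0858 0.0
scene 46 [197.4  55.4] z.02 [ 1.8105 -0.647   0.02  ] z.132 [ 1.5435 -0.4692  0.132 ]
scene 33 [197.9  78.4] z.02 [ 1.5155 -0.4331  0.02  ] z.132 [ 1.2892 -0.2848  0.132 ]
scene 60 [223.2 181.9] z.02 [0.6993 0.055  0.02  ] z.132 [0.5855 0.136  0.132 ]
scene 67 [306.  244.2] z.02 [0.2953 0.0695 0.02  ] z.132 [0.2372 0.1485 0.132 ]
top 97 [220.9 172.9] z.02 [0.6089 0.1386 0.02  ] z.132 [0.5941 0.13   0.132 ]
top 88 [ 13.  181.2] z.02 [0.5924 0.8315 0.02  ] z.132 [0.5791 0.7649 0.132 ]
top 33 [363.2 208.7] z.02 [ 0.4823 -0.3284  0.02  ] z.132 [ 0.4782 -0.2979  0.132 ]
top 38 [187.5 221.7] z.02 [0.4487 0.2501 0.02  ] z.132 [0.4474 0.2322 0.132 ]
top 15 [  6.4 227.3] z.02 [0.4398 0.8479 0.02  ] z.132 [0.4393 0.7799 0.132 ]
(np.int32(253), array([ 91. , 141.8]), array([18.1, 27.8]), 35.5, array([0.7211, 0.5736, 0.02  ]))
(np.int32(165), array([ 36.3, 142. ]), array([34.5, 13. ]), 4.8, array([0.7234, 0.7578, 0.02  ]))
(np.int32(141), array([255.5, 165.4]), array([ 6.1, 51. ]), 88.4, array([0.6319, 0.0234, 0.02  ]))
(np.int32(264), array([125.9, 233.2]), array([29.1, 14.7]), 5.7, array([0.4142, 0.4528, 0.02  ]))
(np.int32(133), array([180.5, 233.7]), array([ 7.6, 24.9]), 78.7, array([0.41  , 0.2731, 0.02  ]))
```

View pics/a6.png

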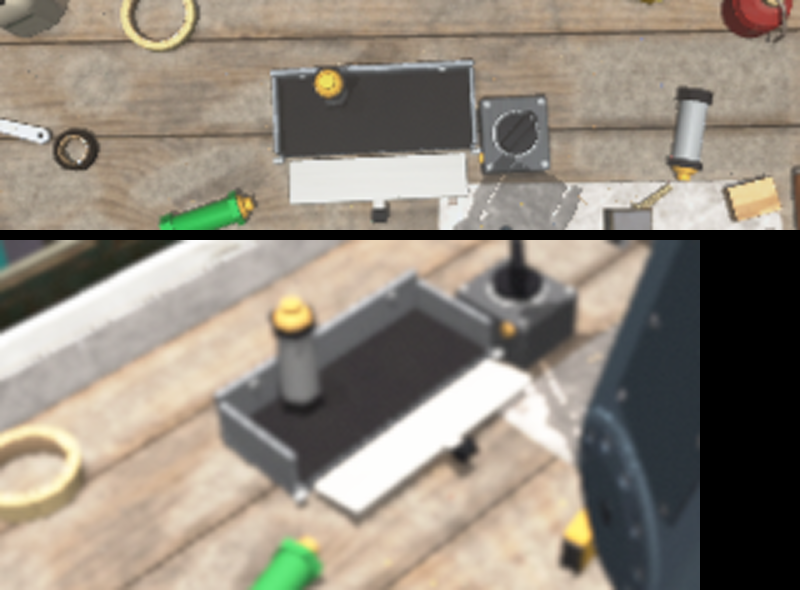

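```bash
python3 - <<'E'
from h import *
a,s=snap("top")
hsv=cv2.cvtColor(a,cv2.COLOR_BGR2HSV)
m=((hsv[...,1]<45)&(hsv[...,2]>125)).astype(np.uint8); m[:,:350]=0;m[:,385:]=0;m[:170]=0;m[208:]=0
k,l,st,ce=cv2.connectedComponentsWithStats(m)
for i in range(1,k):
    if st[i,4]>20: print(st[i],ce[i].round(1),onz(s,*ce[i],.03).round(4),cv2.minAreaRect(np.argwhere(l==i)[:,::-1].astype(np.float32)))
d=((hsv[...,2]<75)).astype(np.uint8); d[:,355:388][:]=d[:,355:388]; d[:,:355]=0;d[:,388:]=0;d[:165]=0;d[212:]=0
k,l,st,ce=cv2.connectedComponentsWithStats(d)
for i in range(1,k):
    if st[i,4]>10: print("dark",st[i],ce[i].round(1),onz(s,*ce[i],.025).round(4))
E
```

```text
[350 170  35  38 851] [368.9 186.3] [ 0.5552 -0.3471  0.03  ] ((367.0, 188.5), (37.0, 34.0), 90.0)
[350 194   9  14 105] [353.6 200.7] [ 0.5087 -0.2954  0.03  ] ((354.0, 200.5), (13.0, 8.0), 90.0)
dark [361 176  14   5  50] [367.4 177.8] [ 0.5838 -0.3447  0.025 ]
dark [358 204   6   2  11] [360.3 204.5] [ 0.4959 -0.3179  0.025 ]
```

>>> play_rows:
  rows:
    - [[0,0.06,-0.02,0,0],[0,0.12,-0.06,0,-0.09],[0,0.154,-0.11,0,-0.18],[0,0.154,-0.17,0,-0.184],[0,0.154,-0.23,0,-0.184],[0,0.154,-0.265,-0.04,-0.184],[0,0.154,-0.265,-0.1,-0.184],[0,0.154,-0.265,-0.12,-0.184],[0,0.154,-0.265,-0.12,-0.184]]

```text
clock: 41.08
ee_pos: [0.5137, -0.331, 0.2853]
tool_rot: [-0.248, -3.129, -0.004]
ft_force: [0.0, -0.1, 0.4]
width: 0.0853
gripper_force: 0.0
```

```bash
python3 ob.py; python3 - <<'E'
from h import *
b,t=snap("scene"); a,s=snap("top")
hsv=cv2.cvtColor(a,cv2.COLOR_BGR2HSV)
m=cv2.inRange(hsv,(15,120,90),(35,255,255)); k,l,st,ce=cv2.connectedComponentsWithStats(m)
for i in range(1,k):
    if 6<st[i,4]<160 and 200<ce[i][0]<400: print(st[i,4],ce[i].round(1),onz(s,*ce[i],.02).round(4))
E
```

```text
41.075 p [ 0.5137 -0.331   0.2853] psi 1.4124 F [ 0.03 -0.11  0.39] T [ 0.068 -0.026  0.018] w 0.0853 0.0
97 [220.9 172.9] [0.6089 0.1386 0.02  ]
```

>>> play_rows:
  rows:
    - [[0,0,0,-0.04,0],[0,0,0,-0.08,0],[0,0,0,-0.104,0],[0,0,0,-0.104,0],[0.5,0,0,-0.104,0],[1,0,0,-0.104,0],[1,0,0,-0.104,0],[1,0,0,-0.104,0],[1,0,0,-0.104,0]]

```text
clock: 42.3
ee_pos: [0.5137, -0.333, 0.1849]
tool_rot: [0.251, 3.129, -0.004]
ft_force: [-1.8, -0.9, 7.5]
width: 0.0339
gripper_force: 59.0
```

```bash
python3 ob.py
```

```text
42.3 p [ 0.5137 -0.333   0.1849] psi 1.4105 F [-1.78 -0.88  7.49] T [-0.045  0.288 -0.182] w 0.0339 59.0
```

>>> play_rows:
  rows:
    - [[1,0,0,0.03,0],[1,0,0,0.07,0],[1,0,0,0.1,0],[1,0,0,0.1,0]]

```text
clock: 42.8
ee_pos: [0.5136, -0.3325, 0.2848]
tool_rot: [0.25, 3.129, -0.004]
ft_force: [-0.5, -0.6, -7.0]
width: 0.0342
gripper_force: 61.4
```

```bash
python3 ob.py
```

```text
42.8 p [ 0.5136 -0.3325  0.2848] psi 1.4111 F [-0.5  -0.58 -7.02] T [ 0.06   0.314 -0.029] w 0.0342 61.4
```

>>> play_rows:
  rows:
    - [[1,0,0,0.04,0],[1,0.003,0.05,0.075,0.03],[1,0.006,0.1,0.075,0.06],[1,0.009,0.15,0.075,0.09],[1,0.011,0.2,0.075,0.12],[1,0.013,0.25,0.075,0.15],[1,0.015,0.3,0.075,0.184],[1,0.0165,0.34,0.075,0.184],[1,0.0165,0.352,0.04,0.184],[1,0.0165,0.352,-0.005,0.184]]

```text
clock: 44.05
ee_pos: [0.5289, 0.0215, 0.2756]
tool_rot: [0.042, -3.14, -0.001]
ft_force: [0.9, -0.6, -7.3]
width: 0.0337
gripper_force: 61.6
```

```bash
python3 ob.py; python3 head.py
```

```text
44.05 p [0.5289 0.0215 0.2756] psi 1.5973 F [ 0.92 -0.63 -7.25] T [-0.047  0.308  0.032] w 0.0337 61.6
scene 82 [268.9 180.3] head rel grip [-0.0309 -0.      0.0011] th 0.037
top 24 [257.1 207.2] head rel grip [-0.041   0.0002  0.01  ] th -0.087
```

>>> play_rows:
  rows:
    - [[0.62,0,0,0,0],[0.6,0,0,0,0],[0.597,0,0,0,0],[0.595,0,0,0,0],[0.593,0,0,0,0]]

```text
clock: 44.78
ee_pos: [0.5299, 0.0198, 0.2784]
tool_rot: [-0.038, 3.14, -0.0]
ft_force: [0.5, 1.0, -5.8]
width: 0.0348
gripper_force: 24.9
```

```bash
python3 ob.py; python3 head.py
```

```text
44.775 p [0.5299 0.0198 0.2784] psi 1.5949 F [ 0.54  0.96 -5.78] T [ 0.008 -0.017  0.019] w 0.0348 24.9
scene 91 [268.4 176.4] head rel grip [-0.0278  0.      0.011 ] th 0.376
top 19 [257.7 204.2] head rel grip [-0.0331 -0.0001  0.01  ] th 0.571
```

>>> play_rows:
  rows:
    - [[0.592,0,0,0,0],[0.591,0,0,0,0],[0.591,0,0,0,0]]

```text
clock: 45.25
ee_pos: [0.5297, 0.0199, 0.2778]
tool_rot: [-0.038, 3.141, -0.0]
ft_force: [-0.1, 0.9, -7.6]
width: 0.035
gripper_force: 11.3
```

```bash
python3 ob.py; python3 head.py
```

```text
45.25 p [0.5297 0.0199 0.2778] psi 1.595 F [-0.06  0.88 -7.63] T [ 0.036  0.029 -0.03 ] w 0.035 11.3
scene 89 [266.9 173.9] head rel grip [-0.0213 -0.      0.0185] th 0.714
```

>>> play_rows:
  rows:
    - [[0.6,0,0,0,0],[0.605,0,0,0,0],[0.61,0.01,0,0,0],[0.61,0.02,0.0,0,0],[0.61,0.03,0,0,0],[0.61,0.04,0,0,0],[0.61,0.05,0,0,0],[0.61,0.05,0,0,0]]

```text
clock: 46.35
ee_pos: [0.5804, 0.0198, 0.2778]
tool_rot: [-0.038, 3.141, -0.0]
ft_force: [0.0, -1.2, -6.5]
width: 0.034
gripper_force: 31.2
```

```bash
python3 ob.py; python3 head.py; python3 - <<'E'
from h import *
b,t=snap("scene")
o=get_obs();p=proj(t,o["ee_pos"]-[0,0,.17])[0].astype(int)
d=cv2.resize(b[p[1]-35:p[1]+40,p[0]-50:p[0]+50],None,fx=7.5,fy=7.5,interpolation=cv2.INTER_CUBIC)
cv2.imwrite("pics/b1.png",d); np.save("b1.npy",p)
# grey body pixels
hsv=cv2.cvtColor(b,cv2.COLOR_BGR2HSV)
g=o["ee_pos"]-[0,0,.155]
f=lambda P:((proj(t,P)-(p-[50,35]))*7.5).round(0).tolist()
for th in(.9,1.2,1.4,1.57):
    a=np.array([-np.cos(th),0,np.sin(th)]); print(th,"brass",f(g+a*.033),"bodyend",f(g-a*.063),"foot",f(g-a*.079))
E
```

```text
46.35 p [0.5804 0.0198 0.2778] psi 1.595 F [ 0.03 -1.16 -6.5 ] T [-0.04   0.048  0.035] w 0.034 31.2
scene 87 [256.  167.4] head rel grip [-0.0219 -0.      0.0174] th 0.672
top 34 [257.1 186.8] head rel grip [-0.0307  0.001   0.01  ] th -1.255
0.9 brass [[411.0, 213.0]] bodyend [[327.0, 291.0]] foot [[314.0, 302.0]]
1.2 brass [[397.0, 196.0]] bodyend [[352.0, 322.0]] foot [[345.0, 341.0]]
1.4 brass [[387.0, 186.0]] bodyend [[370.0, 339.0]] foot [[367.0, 363.0]]
1.57 brass [[378.0, 180.0]] bodyend [[386.0, 351.0]] foot [[387.0, 378.0]]
```

View pics/b1.png

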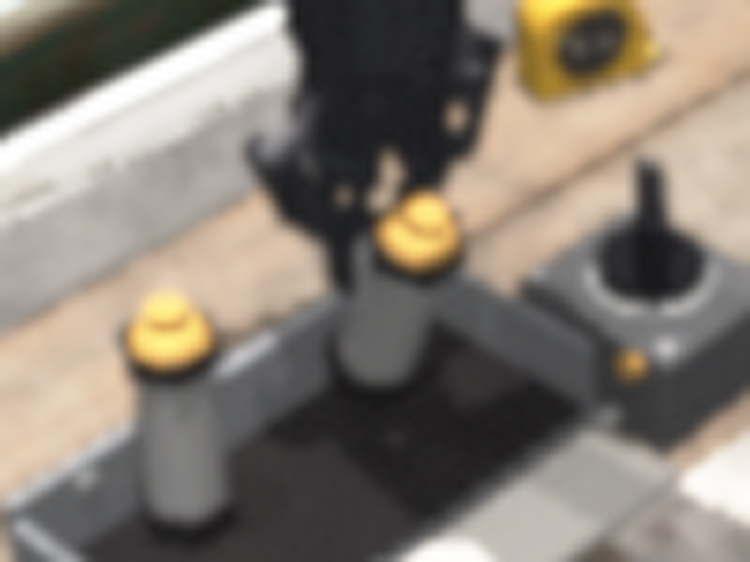

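>>> play_rows:
  rows:
    - [[0.61,0,0,-0.003,0],[0.61,0,0,-0.006,0],[0.61,0,0,-0.008,0]]

```text
clock: 46.88
ee_pos: [0.5794, 0.02, 0.2694]
tool_rot: [0.038, -3.141, -0.0]
ft_force: [-0.3, 0.5, -7.0]
width: 0.034
gripper_force: 31.1
```

>>> play_rows:
  rows:
    - [[0.61,0,0,-0.002,0],[0.61,0,0,-0.004,0]]

```text
clock: 47.12
ee_pos: [0.5796, 0.0199, 0.2656]
tool_rot: [-0.038, 3.141, -0.0]
ft_force: [1.0, 0.1, -6.6]
width: 0.0335
gripper_force: 31.1
```

>>> play_rows:
  rows:
    - [[0.61,0,0,-0.002,0],[0.61,0,0,-0.004,0]]

```text
clock: 47.38
ee_pos: [0.5801, 0.0199, 0.2627]
tool_rot: [-0.038, 3.14, -0.0]
ft_force: [-1.8, 0.3, 6.6]
width: 0.034
gripper_force: 32.5
```

>>> play_rows:
  rows:
    - [[0.595,0,0,0.001,0],[0.588,0,0,0.001,0],[0.58,0,0,0.001,0],[0.55,0,0,0.001,0],[0.5,0,0,0.001,0],[0.35,0,0,0.001,0],[0.2,0,0,0.001,0],[0.2,0,0,0.04,0],[0.2,0,0,0.1,0],[0.2,0,0,0.15,0]]

```text
clock: 48.62
ee_pos: [0.5795, 0.02, 0.4139]
tool_rot: [-0.038, 3.141, -0.0]
ft_force: [0.7, -0.4, -0.8]
width: 0.068
gripper_force: 0.0
```

>>> play_rows:
  rows:
    - [[0,-0.06,-0.05,0,0],[0,-0.12,-0.1,0,0],[0,-0.18,-0.14,0,0],[0,-0.22,-0.14,0,0]]

```text
clock: 49.12
ee_pos: [0.3718, -0.1167, 0.4119]
tool_rot: [-0.037, 3.141, -0.002]
ft_force: [-0.8, -0.4, 1.2]
width: 0.0854
gripper_force: 0.0
```

```bash
python3 ob.py; python3 - <<'E'
from h import *
b,t=snap("scene"); a,s=snap("top")
C={}
for n,im,q in(("scene",b,t),("top",a,s)):
    hsv=cv2.cvtColor(im,cv2.COLOR_BGR2HSV)
    m=cv2.inRange(hsv,(15,120,90),(35,255,255)); k,l,st,ce=cv2.connectedComponentsWithStats(m)
    for i in range(1,k):
        if 30<st[i,4]<160 and 200<ce[i][0]<300 and 150<ce[i][1]<230: C.setdefault(n,[]).append(ce[i]); print(n,st[i,4],ce[i].round(1),onz(q,*ce[i],.132).round(4))
for p in C["top"]:
    for r in C["scene"]: print(tri(s,p,t,r))
E
```

```text
49.125 p [ 0.3718 -0.1167  0.4119] psi 1.5946 F [-0.77 -0.4   1.22] T [-0.073 -0.015  0.01 ] w 0.0854 0.0
scene 58 [240.6 171.2] [0.5876 0.0614 0.132 ]
scene 63 [223.2 181.8] [0.5859 0.1357 0.132 ]
top 98 [245.7 171.9] [0.5959 0.0545 0.132 ]
top 97 [220.9 172.9] [0.5941 0.13   0.132 ]
(array([0.59679057, 0.05440714, 0.12328736]), np.float64(0.0007466246017282126))
(array([0.62129967, 0.0766605 , 0.07705245]), np.float64(0.055614646025485694))
(array([0.57010033, 0.10869112, 0.1710696 ]), np.float64(0.052102934071090665))
(array([0.59478923, 0.13017489, 0.12378798]), np.float64(0.0012740909325480883))
```

>>> play_rows:
  rows:
    - [[0,0.04,0.06,0,0],[0,0.055,0.12,0,0],[0,0.061,0.17,-0.02,0],[0,0.061,0.19,-0.06,0],[0,0.061,0.19,-0.12,0],[0,0.061,0.19,-0.18,0],[0,0.061,0.19,-0.22,0],[0,0.061,0.19,-0.233,0],[0,0.061,0.19,-0.233,0]]

```text
clock: 50.35
ee_pos: [0.4346, 0.0745, 0.1787]
tool_rot: [0.038, -3.14, -0.0]
ft_force: [0.3, 0.8, 0.5]
width: 0.0852
gripper_force: 0.0
```

```bash
python3 ob.py
```

```text
50.35 p [0.4346 0.0745 0.1787] psi 1.5952 F [0.34 0.78 0.5 ] T [-0.005  0.003  0.006] w 0.0852 0.0
```

>>> play_rows:
  rows:
    - [[0.6,-0.002,-0.0015,0,0],[1,-0.002,-0.0015,0,0],[1,-0.002,-0.0015,0,0],[1,-0.002,-0.0015,0,0],[1,-0.002,-0.0015,0,0],[1,-0.0004,-0.0015,0.0103,0],[1,0.0031,-0.0014,0.0217,0],[1,0.0083,-0.0012,0.0326,0],[1,0.015,-0.001,0.0425,0],[1,0.015,-0.001,0.0425,0]]

```text
clock: 51.6
ee_pos: [0.4495, 0.073, 0.2208]
tool_rot: [-0.038, 3.141, -0.001]
ft_force: [4.6, -3.5, -7.1]
width: 0.0191
gripper_force: 60.5
```

```bash
python3 ob.py
```

```text
51.6 p [0.4495 0.073  0.2208] psi 1.5951 F [ 4.56 -3.46 -7.14] T [-0.588 -0.321  0.088] w 0.0191 60.5
```

Width 19 mm: the lug is held and the gate is coming up.

>>> play_rows:
  rows:
    - [[1,0.0082,0.0002,0.0088,0],[1,0.0175,0.0004,0.0163,0],[1,0.0279,0.0006,0.0223,0],[1,0.0391,0.0009,0.0267,0],[1,0.0507,0.0012,0.0294,0],[1,0.0627,0.0015,0.0302,0],[1,0.0645,0.0015,0.0302,0],[1,0.0645,0.0015,0.0302,0]]

```text
clock: 52.6
ee_pos: [0.512, 0.0749, 0.2499]
tool_rot: [0.039, -3.134, 0.0]
ft_force: [-5.2, -3.0, -1.9]
width: 0.0189
gripper_force: 60.3
```

```bash
python3 ob.py
```

```text
52.6 p [0.512  0.0749 0.2499] psi 1.5955 F [-5.25 -2.96 -1.91] T [-0.629  1.42   0.154] w 0.0189 60.3
```

>>> play_rows:
  rows:
    - [[1,0.002,0,0,0],[1,0.003,0,0,0],[1,0.003,0,0,0]]

```text
clock: 52.98
ee_pos: [0.5147, 0.0749, 0.2498]
tool_rot: [0.039, -3.133, -0.0]
ft_force: [-7.3, -3.3, -1.1]
width: 0.0182
gripper_force: 60.1
```

```bash
python3 ob.py
```

```text
52.975 p [0.5147 0.0749 0.2498] psi 1.5956 F [-7.26 -3.32 -1.14] T [-0.517  1.587  0.225] w 0.0182 60.1
```

>>> play_rows:
  rows:
    - [[1,0.002,0,0,0],[1,0.003,0,0,0],[1,0.004,0,0,0]]

```text
clock: 53.35
ee_pos: [0.5184, 0.075, 0.2497]
tool_rot: [0.038, -3.132, -0.001]
ft_force: [-10.4, -2.6, 1.2]
width: 0.0188
gripper_force: 59.8
```

```bash
python3 ob.py
```

```text
53.35 p [0.5184 0.075  0.2497] psi 1.5951 F [-10.38  -2.61   1.15] T [-0.534  2.251 -0.082] w 0.0188 59.8
```

>>> play_rows:
  rows:
    - [[1,0.002,0,0,0],[1,0.002,0,0,0],[0.6,0,0,0,0],[0.2,0,0,0,0],[0.2,0,0,0.002,0],[0.2,0,0,0.05,0],[0.2,-0.04,-0.04,0.11,0],[0.2,-0.1,-0.09,0.14,0],[0.2,-0.15,-0.14,0.14,0]]

```text
clock: 54.48
ee_pos: [0.4026, -0.0353, 0.3868]
tool_rot: [-0.041, 3.136, -0.003]
ft_force: [0.6, -2.2, 1.0]
width: 0.0683
gripper_force: 0.0
```

```bash
python3 ob.py; python3 - <<'E'
from h import *
a0=cv2.resize(cv2.imread("pics/top0.png"),(512,384),interpolation=cv2.INTER_AREA); b0=cv2.resize(cv2.imread("pics/scene0.png"),(512,384),interpolation=cv2.INTER_AREA)
b,t=snap("scene"); a,s=snap("top")
for im in(a0,a):
    g=im.min(2).astype(float); r=[]
    for u in list(range(206,232,4))+list(range(252,276,4)):
        c=g[195:212,u]; w=np.clip(c-150,0,None); r.append(round(float((w*np.arange(195,212)).sum()/max(w.sum(),1)),2))
    print(r)
for u in (215,245,265): print(a0[194:212,u].min(1).tolist(),a[194:212,u].min(1).tolist())
E
```

```text
54.475 p [ 0.4026 -0.0353  0.3868] psi 1.5968 F [ 0.59 -2.17  1.02] T [-0.031 -0.04   0.039] w 0.0683 0.0
[202.72, 202.96, 202.38, 201.76, 201.87, 202.02, 201.66, 200.7, 201.39, 200.6, 200.03, 200.08, 199.69]
[202.58, 202.66, 202.28, 201.7, 201.85, 201.68, 201.57, 200.56, 200.79, 199.94, 199.79, 199.78, 199.65]
[65, 65, 65, 65, 65, 54, 63, 168, 228, 202, 138, 132, 139, 147, 142, 135, 141, 149] [62, 62, 62, 62, 63, 55, 54, 160, 229, 199, 124, 132, 134, 143, 138, 129, 136, 145]
[66, 61, 59, 59, 55, 76, 209, 232, 162, 125, 139, 143, 138, 140, 147, 145, 134, 129] [63, 56, 53, 54, 54, 52, 221, 235, 149, 116, 137, 136, 133, 133, 141, 140, 130, 123]
[69, 69, 69, 59, 70, 216, 238, 185, 139, 140, 139, 135, 144, 152, 150, 148, 141, 127] [64, 63, 64, 57, 52, 222, 235, 179, 126, 138, 134, 129, 138, 146, 143, 142, 136, 122]
```

>>> play_rows:
  rows:
    - [[0,0.04,-0.02,0.02,-0.18],[0,0.09,-0.05,0.02,-0.36],[0,0.132,-0.0705,0.0,-0.54],[0,0.132,-0.0705,-0.03,-0.72],[0,0.132,-0.0705,-0.05,-0.78],[0,0.132,-0.0705,-0.05,-0.78],[0,0.132,-0.0705,-0.05,-0.78]]

```text
clock: 55.45
ee_pos: [0.5356, -0.1049, 0.3352]
tool_rot: [1.156, 2.919, 0.0]
ft_force: [0.1, -0.1, 0.3]
width: 0.0856
gripper_force: 0.0
```

```bash
python3 ob.py
```

```text
55.45 p [ 0.5356 -0.1049  0.3352] psi 0.8166 F [ 0.14 -0.14  0.35] T [-0.044  0.072 -0.042] w 0.0856 0.0
```

>>> play_rows:
  rows:
    - [[0,-0.001,-0.0008,-0.04,0],[0,-0.001,-0.0008,-0.0795,0],[0,-0.001,-0.0008,-0.0795,0],[0.6,-0.001,-0.0008,-0.0795,0],[1,-0.001,-0.0008,-0.0795,0],[1,-0.001,-0.0008,-0.0795,0],[1,-0.001,-0.0008,-0.0795,0],[1,-0.001,-0.0008,-0.0795,0]]

```text
clock: 56.45
ee_pos: [0.5343, -0.1059, 0.2556]
tool_rot: [1.158, 2.919, -0.0]
ft_force: [-1.9, 0.6, 5.8]
width: 0.0129
gripper_force: 58.9
```

>>> play_rows:
  rows:
    - [[1,0,0,0,0.08],[1,0,0,0,0.18],[1,0,0,0,0.28],[1,0,0,0,0.38],[1,0,0,0,0.48],[1,0,0,0,0.56],[1,0,0,0,0.6]]

```text
clock: 57.32
ee_pos: [0.5346, -0.1052, 0.2557]
tool_rot: [0.242, 3.13, 0.002]
ft_force: [0.3, 5.3, 5.8]
width: 0.013
gripper_force: 59.0
```

```bash
python3 ob.py
```

```text
57.325 p [ 0.5346 -0.1052  0.2557] psi 1.4163 F [0.32 5.26 5.77] T [ 0.832 -0.176 -0.213] w 0.013 59.0
```

>>> play_rows:
  rows:
    - [[1,0,0,0,0.03],[1,0,0,0,0.06]]

```text
clock: 57.58
ee_pos: [0.5346, -0.1051, 0.2557]
tool_rot: [0.15, 3.136, 0.002]
ft_force: [0.4, 6.0, 6.9]
width: 0.0132
gripper_force: 59.0
```

```bash
python3 ob.py
```

```text
57.575 p [ 0.5346 -0.1051  0.2557] psi 1.4755 F [0.4  6.03 6.88] T [ 0.891 -0.174 -0.215] w 0.0132 59.0
```

>>> play_rows:
  rows:
    - [[1,0,0,0,0.03],[1,0,0,0,0.06]]

```text
clock: 57.82
ee_pos: [0.5346, -0.105, 0.2557]
tool_rot: [0.055, 3.139, 0.003]
ft_force: [1.2, 6.0, 6.6]
width: 0.0127
gripper_force: 59.1
```

```bash
python3 ob.py
```

```text
57.825 p [ 0.5346 -0.105   0.2557] psi 1.5355 F [1.15 5.95 6.57] T [ 0.972 -0.201 -0.206] w 0.0127 59.1
```

Still normal torque; continue to the stop.

>>> play_rows:
  rows:
    - [[1,0,0,0,0.03],[1,0,0,0,0.06]]

```text
clock: 58.08
ee_pos: [0.5346, -0.1049, 0.2557]
tool_rot: [-0.039, 3.139, 0.003]
ft_force: [0.6, 6.5, 6.6]
width: 0.0132
gripper_force: 59.1
```

```bash
python3 ob.py
```

```text
58.075 p [ 0.5346 -0.1049  0.2557] psi 1.5955 F [0.65 6.49 6.6 ] T [ 1.006 -0.125 -0.227] w 0.0132 59.1
```

>>> play_rows:
  rows:
    - [[1,0,0,0,0.03],[1,0,0,0,0.06]]

```text
clock: 58.32
ee_pos: [0.5346, -0.105, 0.2557]
tool_rot: [-0.129, 3.137, 0.004]
ft_force: [0.3, 5.3, 6.8]
width: 0.013
gripper_force: 65.7
```

```bash
python3 ob.py
```

```text
58.325 p [ 0.5346 -0.105   0.2557] psi 1.6531 F [0.29 5.29 6.78] T [ 0.997 -0.041 -1.438] w 0.013 65.7
```

>>> play_rows:
  rows:
    - [[1,0,0,0,-0.02],[0.6,0,0,0,-0.02],[0,0,0,0,-0.02],[0,0,0,0,-0.02],[0,0,0,0.04,-0.02],[0,0,0,0.1,-0.02],[0,-0.05,0,0.15,-0.02],[0,-0.1,-0.05,0.15,-0.02],[0,-0.15,-0.1,0.15,-0.02],[0,-0.15,-0.1,0.15,-0.02]]

```text
clock: 59.58
ee_pos: [0.382, -0.2074, 0.405]
tool_rot: [-0.096, 3.14, -0.002]
ft_force: [1.1, 0.4, -0.3]
width: 0.0853
gripper_force: 0.0
```

```bash
python3 ob.py; python3 - <<'E'
from h import *
a0=cv2.resize(cv2.imread("pics/top0.png"),(512,384),interpolation=cv2.INTER_AREA)
b,t=snap("scene"); a,s=snap("top")
def br(im):
    hsv=cv2.cvtColor(im,cv2.COLOR_BGR2HSV)
    m=cv2.inRange(hsv,(15,130,120),(35,255,255)); k,l,st,ce=cv2.connectedComponentsWithStats(m)
    return [(int(st[i,4]),ce[i].round(1).tolist()) for i in range(1,k) if st[i,4]>6 and 200<ce[i][0]<300 and 150<ce[i][1]<230]
print("then",br(a0));print("now",br(a));print("scene",br(b))
for im in(a0,a):  # bar moment direction on dark pixels in knob disc
    g=im[181:206,284:308].max(2); ys,xs=np.nonzero(g<48); c=np.cov(np.stack([xs,ys])); w,v=np.linalg.eigh(c); print("bar",len(xs),v[:,1].round(2),xs.mean().round(1),ys.mean().round(1))
    g=im.min(2).astype(float)
    print([round(float((np.clip(g[195:212,u]-150,0,None)*np.arange(195,212)).sum()/max(np.clip(g[195:212,u]-150,0,None).sum(),1)),2) for u in (206,218,256,268,276)])
    d=(im.max(2)<70)[185:215,105:135]; ys,xs=np.nonzero(d); print("tape",len(xs),xs.mean().round(1),ys.mean().round(1))
    hsv=cv2.cvtColor(im,cv2.COLOR_BGR2HSV); m=cv2.inRange(hsv,(12,60,150),(25,160,255))[205:235,375:408]; ys,xs=np.nonzero(m); print("wood",len(xs),xs.mean().round(1),ys.mean().round(1))
E
```

```text
59.575 p [ 0.382  -0.2074  0.405 ] psi 1.6322 F [ 1.06  0.43 -0.33] T [ 0.046 -0.066  0.024] w 0.0853 0.0
then [(14, [279.8, 202.7])]
now [(93, [245.8, 171.8]), (94, [221.0, 172.8]), (15, [279.9, 202.6])]
scene [(45, [240.7, 171.0]), (53, [223.2, 181.9]), (22, [283.4, 186.0])]
bar 0 [nan nan] nan nan
[202.72, 201.76, 201.39, 200.08, 199.43]
tape 70 17.6 14.9
wood 268 16.8 14.0
bar 0 [nan nan] nan nan
[202.62, 201.74, 201.49, 200.25, 199.4]
tape 83 17.1 14.7
wood 265 16.7 14.0
  avg = a.mean(axis, **keepdims_kw)
  ret = um.true_divide(
<stdin>:10: RuntimeWarning: Degrees of freedom <= 0 for slice
  c *= np.true_divide(1, fact)
  c *= np.true_divide(1, fact)
<stdin>:10: RuntimeWarning: Mean of empty slice.
  ret = ret.dtype.type(ret / rcount)
```

```bash
python3 -c "
from cell import finish_job; print(finish_job())"
```

```text
the job is handed in; nothing more can be done
None
```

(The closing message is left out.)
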